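# Turn the flange nuts over in the flip nest and send them to the dip unit

### The arm

A 6-joint arm with a two-finger parallel gripper is mounted at the origin on the work surface. World frame = base frame: x ahead of the robot, y to its left, z up, the work surface at z = 0. Lengths are in m, angles in rad, forces in N, time in s.
With the tool pointing down it reaches from about 0.35 to 1 m from the base axis. Payload 7.1 kg.
Tool frame: the origin (TCP) lies on the mounting face of the last link; the fingertips stand 173 mm ahead of it and the grasp point (between the pads) lies 155 mm ahead of it; y points along the fingers, x is the direction in which the jaws open and shut, and the axes are right-handed (so a half turn about y gives the same grasp; the last joint's range is limited). The gripper opens to 85 mm and grips with 20 to 120 N. Pads are 22 mm wide; open, the fingers measure 114 mm over their backs; the gripper's body (76 mm by 85 mm) begins 54 mm behind the grasp point. The pads swing forward as they close: fully open they stand 13 mm farther back than shut.
Start: joints at [-1.26, 0.423, 1.63, -0, 1.089, -0.019], TCP at [0.202, -0.591, 0.405] pointing down, gripper open.
Joint ranges: [-3, 3], [-0.9, 2.11], [0.09, 2.58], [-1.31, 4.45], [0.11, 2.69], [-2.54, 2.54]. Speed limits (rad/s): [2.39, 2.39, 3.01, 3.14, 3.14, 3.14].

### API

Orientations are given as a unit quaternion [x, y, z, w].
In Python, from workcell import bot gives the robot as it stands.
- The arm moves only by the shell command python3 -m crank 'ROWS' [OPENING]. ROWS is text: rows parted by semicolons, each of 4 numbers parted by spaces: the shift along the tool's x, y, z in units of 30 mm (1.0 is 30 mm), then the turn about the tool's y in units of 6 degrees (1.0 is 6 degrees). In form: x y z turn; .... A call has 1 to 20 rows; each row shifts and turns the commanded pose from where the row before left it, along the tool's axes as they then stand; what a row does not reach is not made up. A row lasts 1/8 s, in which the tool goes at most 62.5 mm and 10.7 degrees, less where a joint would pass 70% of its speed; a pose out of reach is approached as far as the arm can. A call is refused whole if a number of a shift passes 1 or a number of a turn 1, either way. A call with a gripper value outside its range is refused whole. OPENING is the opening, from 0 (shut) to 1 (fully open), set as the call begins (- or left out, the last holds). The fingers move at their own pace and stop on an object; the grip force is fixed at half the most. Time passes only in rows, so rows that do not move let the fingers close. It gives the time, the measured TCP pose, the force and the opening at its end, in the units of the state.
- bot.get_state(): the state, without advancing time (a new reading comes with each control period).
- bot.snapshot(name): name is "scene" or "top" or "wrist"; returns the picture (384x512x3 uint8, red, green, blue); there is no depth.
- bot.get_calibration(name): a dict with "intrinsics" (3x3 intrinsics, pixels), "k1" (the pictures are not rectified: a ray, as slopes to the right and down, at radius r is drawn at 1 + k1 r^2 times it, then the intrinsics apply), "xyz" and "orientation" of the camera in the world. Camera axes: x right, y down, z forward; pixel columns grow to the right and rows downward; lengths in m; the calibration is good to about 2 mm. A picture is of the moment at which its call begins: read the wrist's pose just before it. get_calibration takes no time and is no camera call; for the wrist camera it gives the pose at the moment of the call.
- bot.hand_in(): hands the job in, once; it reports no verdict.
The state is a dict: "t": time; "q": joint angles; "qvel": joint speeds; "effort": joint torques, N m; "eef_pos": TCP position; "ee_rot": TCP orientation; "contact_force": force on the tool from outside, world axes, zero at the start; "torque": the same for the moment, N m; "finger_gap": finger opening in m.
Only numpy, scipy, OpenCV 4.12 (cv2) and the standard library are available. Lean on these libraries where they do the work, as an engineer would, in place of code of your own. Each camera call takes 0.05 s, during which the arm holds its last target. There are 200 camera calls.

### The job

Put all the flange nuts into the pockets of the flip nest's aluminium leaf A, hexagon up; close the blue leaf B over them, swing the shut nest right over onto B's side and open leaf A back flat, so that the nuts lie bearing face up in leaf B. Move them into the wire basket, lying flat, still bearing face up; then raise the basket's bail upright, lift the basket by it and set it down flat between the lips of the dip unit's shelf. Leave both leaves of the nest open and flat, and do not disturb the other things on the bench.

Things in the scene. Friction and masses are not known exactly. Their poses are not given: they have to be found in the camera images.
- nest: flip nest: green base 210 x 200 mm, origin at the centre of its underside, with two leaves on one hinge line along the nest's y, 48 mm above the bench. Open, aluminium leaf A lies flat on the -x (robot's) side, blue leaf B on the +x side. Each swings alone through 180 degrees onto the other; stiff hinges (0.25 N m each) hold a leaf where it is left. Leaf plates: 176 mm along y, 60 mm wide, 12 mm thick
- nest_hinge (a point): middle of the hinge line, 48 mm above the bench, axes as the nest. The leaf plates reach from 24 to 84 mm from the hinge line, their pocketed faces 4 mm below it when open; the grip bars are at 120 mm. With the leaves shut on each other their two half bars meet end to end in one line, so that one grasp at nest y = 0 holds both leaves
- leaf_a (a joint): angle of leaf A: 0 lying open and flat on the -x side, 3.14 swung right over, face down, on leaf B's side
- leaf_b (a joint): angle of leaf B: 0 lying open and flat on the +x side, 3.14 swung right over, face down, on leaf A's side
- leaf_a_grip (a point): middle of leaf A's red half grip bar: round, 12 mm thick, parallel to the hinge line, level with it when open and 120 mm from it, spanning nest y from 1 to 51 mm (there its arm joins it to the plate); 30 mm of free air between bar and plate. Moves with leaf A
- leaf_b_grip (a point): middle of leaf B's yellow half grip bar: round, 12 mm thick, parallel to the hinge line, level with it when open and 120 mm from it, spanning nest y from -51 mm (there its arm joins it to the plate) to -1 mm; 30 mm of free air between bar and plate. Moves with leaf B
- a_pocket (a point): floor centre of leaf A's middle pocket: round, 47 mm wide, 5 mm deep, for a nut's flange; 54 mm from the hinge line at nest y = 0, 9 mm below it when open. Two more pockets lie 54 mm to either side along y. Moves with the leaf; axes as the nest's when open, z out of the pocket
- b_pocket (a point): floor centre of leaf B's middle pocket: round, 41 mm wide, 8 mm deep, for a nut's hexagon end; 54 mm from the hinge line at nest y = 0, 12 mm below it when open. Two more lie 54 mm to either side along y. A nut in it has its bearing face 20 mm above this point, its flange 5 mm clear of the plate. Moves with the leaf; axes as the nest's when open, z out of the pocket
- nut0: black flange nut, 20 mm high, 110 g: round flange 43 mm across, 7 mm thick, and above it a hexagon 30 mm across flats (one pair of flats faces along its x). Origin: centre of the bright bearing face on the flange's underside; z points from there to the hexagon end. Starts standing on the bench, hexagon (z) up. Absent (None) in some runs
- nut1: black flange nut, 20 mm high, 110 g: round flange 43 mm across, 7 mm thick, and above it a hexagon 30 mm across flats (one pair of flats faces along its x). Origin: centre of the bright bearing face on the flange's underside; z points from there to the hexagon end. Starts standing on the bench, hexagon (z) up. Absent (None) in some runs
- nut2: black flange nut, 20 mm high, 110 g: round flange 43 mm across, 7 mm thick, and above it a hexagon 30 mm across flats (one pair of flats faces along its x). Origin: centre of the bright bearing face on the flange's underside; z points from there to the hexagon end. Starts standing on the bench, hexagon (z) up. Absent (None) in some runs
- basket: wire dip basket, 168 x 118 mm outside (long side along its x), 160 x 110 mm inside, 28 mm high, floor 4 mm thick, 0.36 kg; origin at the centre of its underside. A nut lying in it bearing face up has its origin 24 mm above the basket's origin
- bail (a joint): angle of the basket's wire bail, hinged at the middles of the two short ends, 33 mm above the underside (hinge line along basket x): 0 folded down level over the basket's -y side, 1.57 upright, 3.14 folded over the +y side; it is loose and drops if let go
- bail_grip (a point): centre of the bail's black sleeve, which spins freely on the wire, 14 mm thick and 70 mm long, parallel to the bail's hinge line and 100 mm from it; folded down it lies outside the -y wall, 34 mm of free air from it, 33 mm above the bench
- dip_shelf: steel loading shelf of the dip unit, 216 x 166 mm (long side along its x), top 18 mm above the bench, with yellow lips 7 mm high round its edge that leave 204 x 154 mm between them; origin at the centre of its underside. The grey tank, lid shut, 160 mm high (handle 176 mm), stands on its -y side, from 100 mm off its centre line outward
- stud0: bystander: black stud standing on end, 16 mm thick, 66 mm high, origin under its foot
- stud1: bystander: black stud standing on end, 16 mm thick, 66 mm high, origin under its foot
- stud2: bystander: black stud standing on end, 16 mm thick, 66 mm high, origin under its foot
- stud3: bystander: black stud standing on end, 16 mm thick, 66 mm high, origin under its foot
- ring_gauge: bystander: steel ring gauge lying flat, 56 mm across, 14 mm high
- paint_marker: bystander: white paint marker lying down, 120 mm long, 14 mm thick
- oil_can: bystander: white bottle, 60 mm across, 130 mm high
- grease_tin: bystander: tin, 68 mm across, 50 mm high

How it is judged:
On the way, in this order (a step that is already met when the one before it is completed fails the run):
1. every nut sits in a pocket of leaf A, hex up, leaf A lying flat and leaf B not closed (value of joint leaf_a below 0.12 rad and value of joint leaf_b below 1.2 rad and angle between each of nut0, nut1, nut2's own z axis and vertical below 0.12 rad and x of nut0 in the frame of a_pocket between -0.004 and 0.004 m and z of nut0 in the frame of a_pocket between -0.003 and 0.003 m and (y of nut0 in the frame of a_pocket between -0.058 and -0.05 m or y of nut0 in the frame of a_pocket between -0.004 and 0.004 m or y of nut0 in the frame of a_pocket between 0.05 and 0.058 m) and x of nut1 in the frame of a_pocket between -0.004 and 0.004 m and z of nut1 in the frame of a_pocket between -0.003 and 0.003 m and (y of nut1 in the frame of a_pocket between -0.058 and -0.05 m or y of nut1 in the frame of a_pocket between -0.004 and 0.004 m or y of nut1 in the frame of a_pocket between 0.05 and 0.058 m) and x of nut2 in the frame of a_pocket between -0.004 and 0.004 m and z of nut2 in the frame of a_pocket between -0.003 and 0.003 m and (y of nut2 in the frame of a_pocket between -0.058 and -0.05 m or y of nut2 in the frame of a_pocket between -0.004 and 0.004 m or y of nut2 in the frame of a_pocket between 0.05 and 0.058 m) and linear speed of each of nut0, nut1, nut2 below 0.03 m/s), for 0.2 s.
2. leaf B is closed over the nuts in leaf A (value of joint leaf_a below 0.12 rad and value of joint leaf_b above 3.06 rad), for 0.2 s.
3. the closed nest has been swung over onto leaf B's side (value of joint leaf_b below 0.1 rad and value of joint leaf_a above 3.04 rad), for 0.2 s.
4. leaf A is swung back open, the nuts left bearing face up in the pockets of leaf B (value of joint leaf_b below 0.12 rad and value of joint leaf_a below 0.15 rad and angle between each of nut0, nut1, nut2's own z axis and vertical above 3.02 rad and x of nut0 in the frame of b_pocket between -0.006 and 0.006 m and z of nut0 in the frame of b_pocket between 0.017 and 0.023 m and (y of nut0 in the frame of b_pocket between -0.06 and -0.048 m or y of nut0 in the frame of b_pocket between -0.006 and 0.006 m or y of nut0 in the frame of b_pocket between 0.048 and 0.06 m) and x of nut1 in the frame of b_pocket between -0.006 and 0.006 m and z of nut1 in the frame of b_pocket between 0.017 and 0.023 m and (y of nut1 in the frame of b_pocket between -0.06 and -0.048 m or y of nut1 in the frame of b_pocket between -0.006 and 0.006 m or y of nut1 in the frame of b_pocket between 0.048 and 0.06 m) and x of nut2 in the frame of b_pocket between -0.006 and 0.006 m and z of nut2 in the frame of b_pocket between 0.017 and 0.023 m and (y of nut2 in the frame of b_pocket between -0.06 and -0.048 m or y of nut2 in the frame of b_pocket between -0.006 and 0.006 m or y of nut2 in the frame of b_pocket between 0.048 and 0.06 m) and linear speed of each of nut0, nut1, nut2 below 0.03 m/s), for 0.2 s.
5. every nut lies flat in the basket, bearing face up (angle between each of nut0, nut1, nut2's own z axis and vertical above 2.97 rad and x of nut0 in the frame of basket between -0.066 and 0.066 m and y of nut0 in the frame of basket between -0.042 and 0.042 m and z of nut0 in the frame of basket between 0.018 and 0.03 m and x of nut1 in the frame of basket between -0.066 and 0.066 m and y of nut1 in the frame of basket between -0.042 and 0.042 m and z of nut1 in the frame of basket between 0.018 and 0.03 m and x of nut2 in the frame of basket between -0.066 and 0.066 m and y of nut2 in the frame of basket between -0.042 and 0.042 m and z of nut2 in the frame of basket between 0.018 and 0.03 m and linear speed of each of nut0, nut1, nut2 below 0.03 m/s), for 0.2 s.
6. the basket is lifted by its upright bail with the nuts in it (value of joint bail between 1.2 and 1.95 rad and height (world z) of basket above 0.025 m and distance between the grasp point and bail_grip below 0.035 m and angle between the z axis of each of nut0, nut1, nut2 and the z axis of basket, either way round below 0.17 rad and x of nut0 in the frame of basket between -0.066 and 0.066 m and y of nut0 in the frame of basket between -0.042 and 0.042 m and z of nut0 in the frame of basket between 0.018 and 0.03 m and x of nut1 in the frame of basket between -0.066 and 0.066 m and y of nut1 in the frame of basket between -0.042 and 0.042 m and z of nut1 in the frame of basket between 0.018 and 0.03 m and x of nut2 in the frame of basket between -0.066 and 0.066 m and y of nut2 in the frame of basket between -0.042 and 0.042 m and z of nut2 in the frame of basket between 0.018 and 0.03 m), for 0.2 s.
At the end, for the whole second after the job is handed in: The basket stands level on the dip shelf inside its lips (centre within 26 mm of the shelf's centre, underside within 4 mm of the shelf's top, at rest); every nut present lies flat in the basket with its bearing face up (within 10 degrees); both nest leaves are open flat (within 0.15 rad) (all of step 5 and horizontal distance between basket and dip_shelf below 0.026 m and z of basket in the frame of dip_shelf below 0.022 m and angle between basket's own z axis and vertical below 0.05 rad and linear speed of basket below 0.02 m/s and value of joint each of leaf_a, leaf_b below 0.15 rad); the robot touches nothing.
It fails at once if a bystander is pushed away or knocked over (distance of any of stud0, stud1, stud2, stud3, ring_gauge, paint_marker, oil_can, grease_tin from where it was at the start of the episode above 0.03 m or angle between any of stud0, stud1, stud2, stud3, ring_gauge, paint_marker, oil_can, grease_tin's own z axis and vertical above 0.5 rad).
Of nut0, nut1, nut2 only 2 to 3 are there at a start; the rules pass over those that are not, and their reading is None.
At some moment in a run one of nut0, nut1, nut2, basket may be knocked a few centimetres aside while the robot is not near it.
It also fails if it takes over 210 s, if anything falls off the work surface, if the arm or the gripper's body presses on something with over 40 N, if the wrist force passes 120 N, or if a joint passes its speed limit or range.

## Working session

There is one attempt and no reset: what is moved stays moved. The work goes in short steps, Python scripts to look and compute and a shell command to move; the robot and the scene stay as the last step left them, time stands still between calls to the robot, and variables do not carry over. Pictures are saved under pics/ and viewed, about 12 in all and at most 16, crops included, and the job is handed in when it is done.

```bash
mkdir -p pics; ls; cat > h.py <<'E'
import numpy as np, cv2
from scipy.spatial.transform import Rotation as R
from workcell import bot
def snap(n,f):
    c=bot.get_calibration(n); im=bot.snapshot(n); np.save(f'pics/{f}.npy',im)
    import pickle; pickle.dump(c,open(f'pics/{f}.pkl','wb'))
    cv2.imwrite(f'pics/{f}.png',im[:,:,::-1]); return im,c
def load(f):
    import pickle; return np.load(f'pics/{f}.npy'),pickle.load(open(f'pics/{f}.pkl','rb'))
def ray(c,u,v):
    K=np.array(c['intrinsics']); k=c['k1']
    d=np.array([(u-K[0,2])/K[0,0],(v-K[1,2])/K[1,1]]); s=d.copy()
    for _ in range(30): s=d/(1+k*(s@s))
    r=R.from_quat(c['orientation']).as_matrix()@np.array([s[0],s[1],1]); return np.array(c['xyz']),r
def px(c,u,v,z):
    o,r=ray(c,u,v); return o+r*(z-o[2])/r[2]
def proj(c,p):
    K=np.array(c['intrinsics']); q=R.from_quat(c['orientation']).as_matrix().T@(np.array(p)-np.array(c['xyz']))
    s=q[:2]/q[2]; s=s*(1+c['k1']*(s@s)); return np.array([K[0,0]*s[0]+K[0,2],K[1,1]*s[1]+K[1,2]])
def st():
    s=bot.get_state(); Rm=R.from_quat(s['ee_rot']).as_matrix(); p=np.array(s['eef_pos'])
    return s,p,Rm
def go(target,ang=None):
    """target: world grasp-point goal; prints shift in tool units and turn, tool axes"""
    s,p,Rm=st(); g=p+Rm[:,2]*.155
    return Rm.T@(np.array(target)-g)/.03
E
python3 - <<'E'
from h import *
for n in ('scene','top'):
    im,c=snap(n,n+'0'); print(n,c)
s,p,Rm=st(); print(s['t'],p,Rm.round(3),bot.get_state()['finger_gap'])
a=cv2.imread('pics/scene0.png');b=cv2.imread('pics/top0.png')
E
```

```text
pics
scene {'intrinsics': array([[352.86444188,   0.        , 256.03239849],
       [  0.        , 352.86444188, 193.22677766],
       [  0.        ,   0.        ,   1.        ]]), 'k1': -0.05958405263503888, 'xyz': array([0.93599487, 0.70397655, 0.6916627 ]), 'orientation': array([ 0.24524897,  0.87341797, -0.40186609, -0.12448955])}
top {'intrinsics': array([[415.15336835,   0.        , 251.17648075],
       [  0.        , 415.15336835, 190.17389671],
       [  0.        ,   0.        ,   1.        ]]), 'k1': -0.010503798893275747, 'xyz': array([0.38871439, 0.06634637, 1.22843712]), 'orientation': array([-0.7044103 ,  0.70764724, -0.03582925,  0.04192593])}
0.1 [ 0.20236433 -0.59106724  0.40404443] [[ 0.324 -0.     0.946]
 [-0.946  0.001  0.324]
 [-0.001 -1.     0.   ]] 0.08565659113090274
```

View pics/top0.png

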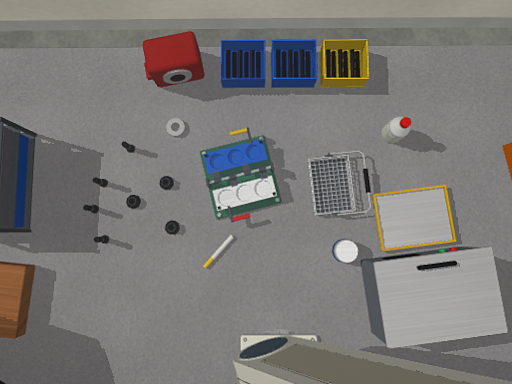

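View pics/scene0.png

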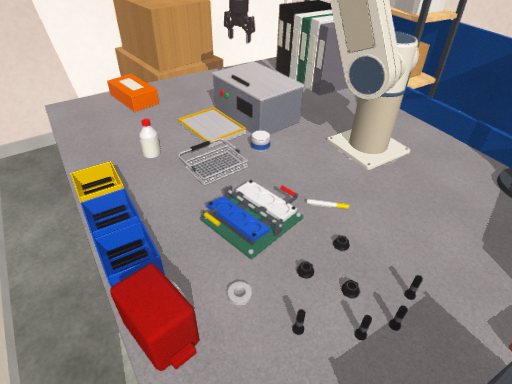

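```bash
python3 - <<'E'
from h import *
im,c=load('top0'); hsv=cv2.cvtColor(im,cv2.COLOR_RGB2HSV)
def blobs(m,x0,y0,x1,y1,mn=15):
    mm=np.zeros(m.shape,np.uint8); mm[y0:y1,x0:x1]=m[y0:y1,x0:x1]
    n,l,s,ce=cv2.connectedComponentsWithStats(mm.astype(np.uint8)); return [(s[i,4],ce[i],l==i) for i in range(1,n) if s[i,4]>=mn]
H,S,V=hsv[...,0].astype(int),hsv[...,1].astype(int),hsv[...,2].astype(int)
for nm,m,box,z in [('dark',V<45,(80,130,200,250),.012),('red',((H<8)|(H>172))&(S>150),(220,200,260,230),.048),('yel',(H>20)&(H<32)&(S>150),(220,120,260,140),.048),
  ('blue',(H>105)&(H<125)&(S>150),(195,130,290,190),.044),('sleeve',V<45,(355,160,380,200),.033),('lips',(H>18)&(H<32)&(S>120),(365,180,465,255),.025),('green',(H>65)&(H<95)&(S>80),(190,130,290,225),.036),('tin',V>190,(330,235,365,268),.05)]:
    for a,ce,mk in blobs(m,*box):
        p=px(c,*ce,z); r=cv2.minAreaRect(np.argwhere(mk)[:,::-1].astype(np.float32)); 
        print(nm,a,ce.round(1),p.round(4), [px(c,*q,z)[:2].round(3).tolist() for q in cv2.boxPoints(r)] if a>40 else '')
w,cw=snap('wrist','w0'); print(cw['xyz'],R.from_quat(cw['orientation']).as_matrix().round(2),cw['intrinsics'])
big=cv2.resize(im[120:260,80:470],None,fx=2,fy=2,interpolation=cv2.INTER_CUBIC); cv2.imwrite('pics/crop0.png',big[:,:,::-1])
E
```

```text
dark 59 [128.1 146.5] [0.6567 0.4447 0.012 ] [[0.654, 0.468], [0.673, 0.461], [0.658, 0.425], [0.639, 0.432]]
dark 63 [167.2 183. ] [0.5458 0.3252 0.012 ] [[0.567, 0.347], [0.567, 0.311], [0.531, 0.311], [0.531, 0.346]]
dark 34 [ 96.6 180.3] [0.5551 0.5355 0.012 ] 
dark 30 [103.7 182.6] [0.548 0.514 0.012] 
dark 24 [164.9 181.7] [0.5496 0.3321 0.012 ] 
dark 70 [134.2 201.6] [0.4911 0.4217 0.012 ] [[0.511, 0.444], [0.51, 0.408], [0.475, 0.407], [0.475, 0.443]]
dark 27 [131.4 200.7] [0.4937 0.4299 0.012 ] 
dark 72 [ 91.2 208. ] [0.4727 0.5485 0.012 ] [[0.482, 0.573], [0.481, 0.529], [0.461, 0.528], [0.461, 0.572]]
dark 61 [173.4 227.2] [0.4154 0.3045 0.012 ] [[0.433, 0.327], [0.433, 0.291], [0.398, 0.291], [0.398, 0.326]]
dark 27 [170.5 226.9] [0.4162 0.313  0.012 ] 
dark 69 [101.4 238.9] [0.382 0.515 0.012] [[0.391, 0.537], [0.39, 0.496], [0.373, 0.495], [0.373, 0.537]]
red 61 [241.2 217. ] [0.4426 0.105  0.048 ] [[0.442, 0.13], [0.453, 0.083], [0.444, 0.081], [0.432, 0.128]]
yel 58 [238.3 131.3] [0.6917 0.1129 0.048 ] [[0.69, 0.138], [0.702, 0.091], [0.693, 0.089], [0.681, 0.136]]
bl
[... 815 characters left out ...]
02], [0.56, 0.165]]
green 380 [258.1 200.2] [0.4914 0.0567 0.036 ] [[0.55, 0.156], [0.585, 0.014], [0.486, -0.009], [0.452, 0.131]]
green 125 [248.  177.1] [0.5586 0.0855 0.036 ] [[0.559, 0.119], [0.575, 0.056], [0.558, 0.052], [0.543, 0.115]]
green 213 [219.4 196.5] [0.5025 0.1683 0.036 ] [[0.539, 0.202], [0.553, 0.141], [0.453, 0.117], [0.439, 0.177]]
tin 372 [346.4 250.9] [ 0.3462 -0.1903  0.05  ] [[0.374, -0.162], [0.374, -0.221], [0.318, -0.219], [0.318, -0.16]]
[ 0.27181838 -0.56855637  0.37270791] [[ 0.32 -0.91 -0.27]
 [-0.95 -0.31 -0.09]
 [-0.    0.29 -0.96]] [[267.81214427   0.         253.36572455]
 [  0.         267.81214427 189.32805775]
 [  0.           0.           1.        ]]
```

View pics/crop0.png

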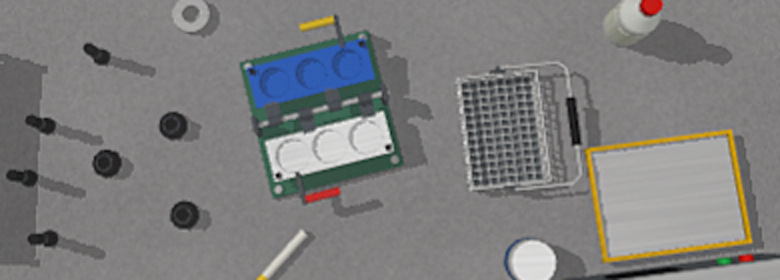

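```bash
python3 -m crank '0 0 0 -1;0 0 0 -1;0 0 0 -1;0 0 0 -1;0 0 0 -1;0 0 0 -1;0 0 0 -1;0 0 0 -1;0 0 0 -1;0 0 0 -1;0 0 0 -1;0 0 0 -1;0 0 0 -1;0 0 0 -1;0 0 0 -0.2' 1
python3 -m crank '1 0 .78 0;1 0 .78 0;1 0 .78 0;1 0 .78 0;1 0 .78 0;1 0 .78 0;1 0 .78 0;1 0 .78 0;1 0 .78 0;1 0 .78 0;1 0 .78 0;1 0 .78 0;.85 0 .78 0'
python3 -m crank '.21 0 .96 0;.21 0 .96 0;.21 0 .96 0;.21 0 .96 0;.21 0 .96 0;.21 0 .96 0;.21 0 .96 0;.21 0 .96 0;.21 0 .96 0;.21 0 .96 0;.21 0 .96 0;.21 0 .96 0;.21 0 .96 0;.21 0 .96 0;.21 0 .96 0;.21 0 .96 0;.21 0 .96 0;.21 0 .96 0;0 0 0 0'
python3 - <<'E'
from h import *
w,c=snap('wrist','w1'); s,p,Rm=st(); print(p,Rm.round(3),s['q'],c['xyz'])
E
```

```text
t: 2.02
eef_pos: [0.2024, -0.5912, 0.4044]
ee_rot: [-0.702, -0.087, 0.087, 0.702]
contact_force: [0.4, -0.4, -0.7]
finger_gap: 0.0857
t: 3.65
eef_pos: [0.503, -0.2013, 0.4047]
ee_rot: [0.702, 0.086, -0.086, -0.702]
contact_force: [-0.3, -0.2, -0.6]
finger_gap: 0.0857
t: 6.02
eef_pos: [0.4858, 0.3296, 0.4045]
ee_rot: [-0.702, -0.087, 0.087, 0.702]
contact_force: [-0.1, 0.6, -1.1]
finger_gap: 0.0856
[0.48571646 0.32854142 0.40445946] [[ 0.97  -0.    -0.244]
 [ 0.244 -0.     0.97 ]
 [-0.    -1.    -0.   ]] [ 5.74459838e-01  3.67275237e-01  1.71750318e+00 -2.10513463e-04
  1.05731602e+00  3.28129904e-01] [0.46757491 0.39960872 0.37327182]
```

View pics/w1.png

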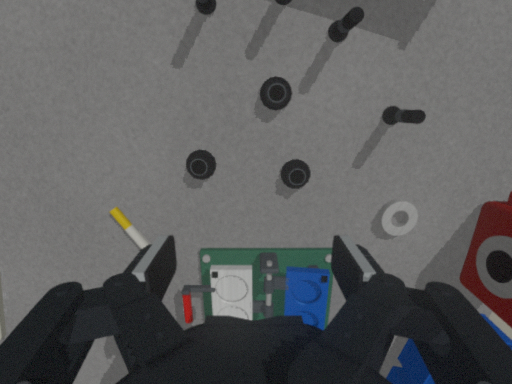

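```bash
python3 - <<'E'
from h import *
im,c=load('w1'); g=cv2.cvtColor(im,cv2.COLOR_RGB2GRAY)
tiles=[]
for u,v in [(276,93),(201,164),(295,174)]:
    cr=g[v-24:v+24,u-24:u+24]; m=(cr<58).astype(np.uint8)
    n,l,s,ce=cv2.connectedComponentsWithStats(m); i=1+np.argmax(s[1:,4])
    cn=max(cv2.findContours((l==i).astype(np.uint8),0,1)[0],key=cv2.contourArea)
    (ex,ey),(a,b),th=cv2.fitEllipse(cv2.convexHull(cn)); (qx,qy),rr=cv2.minEnclosingCircle(cn)
    print((ex+u-24,ey+v-24),a,b,rr,px(c,ex+u-24,ey+v-24,.0065).round(4), px(c,ex+u-24,ey+v-24,.003).round(4))
    t=cv2.resize(cr,None,fx=5,fy=5,interpolation=cv2.INTER_CUBIC).astype(float); tiles.append(np.clip((t)*2.2,0,255).astype(np.uint8))
cv2.imwrite('pics/nuts.png',np.hstack(tiles))
E
```

```text
(275.2666988372803, 93.05147743225098) 30.635812759399414 32.44661331176758 16.348651885986328 [0.4904 0.426  0.0065] [0.4907 0.4263 0.003 ]
(200.57610321044922, 164.2064437866211) 28.5212345123291 29.152681350708008 14.741961479187012 [0.4144 0.3099 0.0065] [0.4139 0.3091 0.003 ]
(294.86735343933105, 173.4923095703125) 27.876237869262695 28.70286750793457 14.405159950256348 [0.5457 0.3292 0.0065] [0.5464 0.3285 0.003 ]
```

View pics/nuts.png

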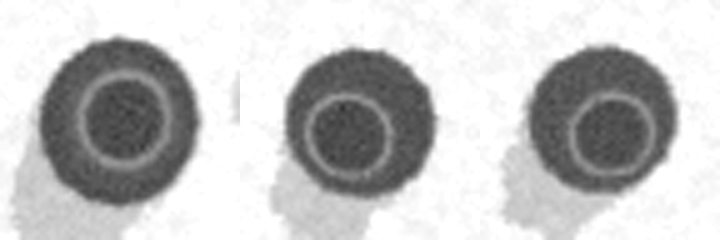

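```bash
python3 -m crank '.1 0 -1 0;.1 0 -1 0;.1 0 -1 0;.1 0 -1 0;.1 0 -1 0;.1 0 -1 0;.1 0 -1 0;.1 0 -1 0;.1 0 -1 0;.1 0 -1 0;0 0 0 0'
python3 - <<'E'
from h import *
im,c=load('w1')
for u,v in [(276.8,92.8),(198.8,167),(297.6,176.8)]: print(px(c,u,v,.02).round(4))
w,c=snap('wrist','w2'); s,p,Rm=st(); print(p,Rm.round(3))
E
```

```text
t: 7.45
eef_pos: [0.5881, 0.0419, 0.4046]
ee_rot: [0.702, 0.085, -0.085, -0.702]
contact_force: [0.5, 0.3, -0.2]
finger_gap: 0.0855
[0.4914 0.4258 0.02  ]
[0.4148 0.3089 0.02  ]
[0.5478 0.3283 0.02  ]
[0.58783275 0.04292222 0.40459537] [[ 0.971 -0.001 -0.24 ]
 [ 0.24   0.     0.971]
 [-0.001 -1.     0.   ]]
```

View pics/w2.png

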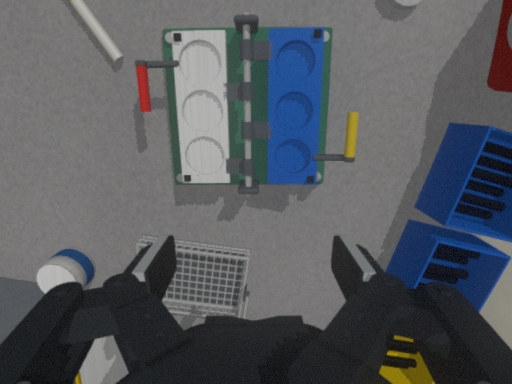

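```bash
python3 - <<'E'
from h import *
im,c=load('w2'); hsv=cv2.cvtColor(im,cv2.COLOR_RGB2HSV); H,S,V=[hsv[...,i].astype(int) for i in range(3)]
def quad(m,z):
    m=m.astype(np.uint8); m=cv2.morphologyEx(m,cv2.MORPH_CLOSE,np.ones((5,5))); n,l,s,ce=cv2.connectedComponentsWithStats(m); i=1+np.argmax(s[1:,4])
    pts=np.argwhere(l==i)[:,::-1]
    w=np.array([px(c,u,v,z)[:2] for u,v in pts]); 
    r=cv2.minAreaRect((w*1000).astype(np.float32)); return r
m=np.zeros(V.shape,bool); m[20:200,160:335]=1
print('A',quad(m&(V>150)&(S<40),.044)); print('B',quad(m&(H>105)&(H<125)&(S>130),.044))
m=np.zeros(V.shape,bool); m[50:125,130:160]=1; print('red',quad(m&((H<8)|(H>172))&(S>120),.05))
m=np.zeros(V.shape,bool); m[95:170,335:370]=1; print('yel',quad(m&(H>20)&(H<32)&(S>120),.05))
m=np.zeros(V.shape,bool); m[10:200,150:345]=1; print('green',quad(m&(H>65)&(H<95)&(S>80)|m&(V>150)&(S<40)|m&(H>105)&(H<125)&(S>130),.03))
print('base edges', [px(c,u,v,.044).round(4) for u,v in [(202,59),(204,109),(206,155),(296,61),(295,110),(292,156)]])
E
```

```text
A ((511.3818359375, 94.91905975341797), (60.07716751098633, 175.18162536621094), 14.379396438598633)
B ((617.330810546875, 121.31564331054688), (61.847259521484375, 180.88845825195312), 14.258255004882812)
red ((441.6487731933594, 103.99203491210938), (12.29284381866455, 49.63102340698242), 14.185587882995605)
yel ((690.7582397460938, 111.7638931274414), (12.670791625976562, 52.157798767089844), 14.325326919555664)
green ((613.9320068359375, 120.30327606201172), (93.75834655761719, 188.577392578125), 14.316692352294922)
base edges [array([0.5005, 0.1514, 0.044 ]), array([0.5135, 0.0979, 0.044 ]), array([0.5264, 0.0444, 0.044 ]), array([0.6047, 0.1748, 0.044 ]), array([0.6185, 0.1225, 0.044 ]), array([0.6303, 0.0687, 0.044 ])]
```

```bash
python3 -m crank '.096 0 .958 0;.096 0 .958 0;.096 0 .958 0;.096 0 .958 0;.096 0 .958 0;.096 0 .958 0;.096 0 .958 0;.096 0 .958 0;.096 0 .958 0;.096 0 .958 0;0 1 0 0;0 1 0 0;0 1 0 0;0 1 0 0;0 1 0 0;0 1 0 0;0 1 0 0;0 0 0 0' 0.6
python3 - <<'E'
from h import *
print(go([.5468,.3288,.183-.155])[[0,2]]) if 0 else None
s,p,Rm=st(); print(p, Rm.T@(np.array([.5468,.3288,.183])-p)/.03)
E
```

```text
t: 9.75
eef_pos: [0.5444, 0.3299, 0.1926]
ee_rot: [0.702, 0.085, -0.089, -0.701]
contact_force: [0.2, -0.7, 0.7]
finger_gap: 0.0513
[0.54440335 0.3298731  0.19258769] [ 0.07038678  0.3193082  -0.05373291]
```

```bash
python3 -m crank '.07 .32 -.05 0;0 0 0 0'; python3 -m crank '0 0 0 0;0 0 0 0;0 0 0 0;0 0 0 0;0 0 0 0' 0.1; python3 -m crank '0 -1 0 0;0 -1 0 0;0 0 0 0'
python3 - <<'E'
from h import *
w,c=snap('wrist','w3')
s,p,Rm=st();print(p,Rm.round(3)); cv2.imwrite('pics/w3c.png',cv2.resize(w[150:384,100:412],None,fx=2,fy=2)[:,:,::-1])
E
```

```text
t: 10.0
eef_pos: [0.5487, 0.3293, 0.1857]
ee_rot: [-0.702, -0.087, 0.086, 0.702]
contact_force: [0.3, -0.1, -0.9]
finger_gap: 0.0511
t: 10.62
eef_pos: [0.5488, 0.3294, 0.1865]
ee_rot: [-0.702, -0.087, 0.086, 0.702]
contact_force: [-0.7, -0.4, 5.5]
finger_gap: 0.0279
t: 11.0
eef_pos: [0.5494, 0.3297, 0.248]
ee_rot: [-0.701, -0.088, 0.085, 0.703]
contact_force: [0.2, 0.1, -1.7]
finger_gap: 0.0275
[0.54875856 0.32934761 0.24637411] [[ 0.97   0.002 -0.244]
 [ 0.244  0.001  0.97 ]
 [ 0.002 -1.     0.001]]
```

View pics/w3c.png

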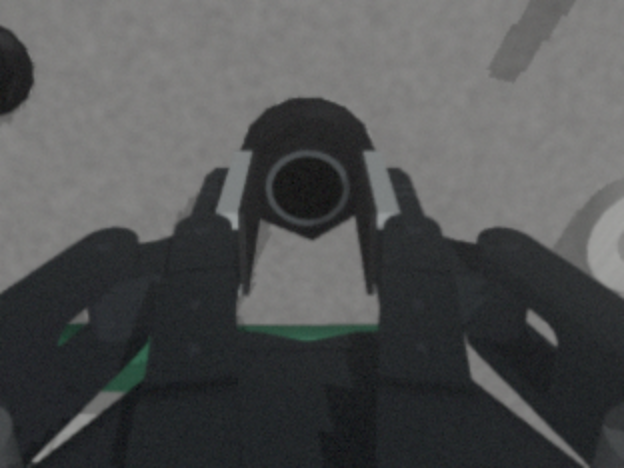

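```bash
cat >> h.py <<'E'
def tgt(x,y,z,yaw=None):
    """TCP target -> tool units; yaw= wanted heading of tool x (deg)"""
    s,p,Rm=st(); d=Rm.T@(np.array([x,y,z])-p)/.03
    h=np.degrees(np.arctan2(Rm[1,0],Rm[0,0]))
    print('p',p.round(4),'head',h.round(2),'d',d.round(3),'F',np.round(s['contact_force'],1),'gap',round(s['finger_gap'],4),'t',s['t'], '' if yaw is None else 'turn %.2f'%(-(yaw-h)/6))
E
python3 - <<'E'
from h import *
im,c=load('w3'); print(px(c,254,243.5,.080)); tgt(.5265,.0430,.29,14.3)
E
```

```text
[0.550315   0.32905712 0.08      ]
p [0.5488 0.3293 0.2464] head 14.09 d [-3.04  -1.468 -9.076] F [ 0.5  0.  -1.1] gap 0.0282 t 11.05 turn -0.03
```

```bash
python3 -m crank '0 -1 0 0;0 -.47 0 0;-.307 0 -.907 0;-.307 0 -.907 0;-.307 0 -.907 0;-.307 0 -.907 0;-.307 0 -.907 0;-.307 0 -.907 0;-.307 0 -.907 0;-.307 0 -.907 0;-.307 0 -.907 0;-.307 0 -.907 0;0 0 0 0;0 0 0 0'
python3 - <<'E'
from h import *
tgt(.5255,.0432,.232,14.3)
E
```

```text
t: 12.8
eef_pos: [0.5254, 0.0431, 0.2889]
ee_rot: [-0.702, -0.086, 0.087, 0.702]
contact_force: [-0.1, 0.4, -0.9]
finger_gap: 0.0279
p [0.5254 0.0431 0.2889] head 14.07 d [5.000e-03 1.896e+00 1.000e-03] F [-0.1  0.4 -0.9] gap 0.0279 t 12.8 turn -0.04
```

```bash
python3 -m crank '0 1 0 0;0 .9 0 0;0 .1 0 0;0 .1 0 0;0 0 0 0'; python3 -m crank '0 .06 0 0;0 0 0 0'; python3 -m crank '0 0 0 0;0 0 0 0;0 0 0 0' 0.5; python3 -m crank '0 -1 0 0;0 -1 0 0;0 0 -1 0;0 0 -1 0;0 0 -1 0;0 0 -.5 0;0 0 0 0' 
python3 - <<'E'
from h import *
w,c=snap('wrist','w4'); tgt(.4145,.3092,.29,14.3)
cv2.imwrite('pics/w4c.png',cv2.resize(w[20:260,110:390],None,fx=2,fy=2)[:,:,::-1])
E
```

```text
t: 13.42
eef_pos: [0.5258, 0.0432, 0.2269]
ee_rot: [0.702, 0.087, -0.086, -0.702]
contact_force: [0.1, -0.4, -1.0]
finger_gap: 0.0278
t: 13.68
eef_pos: [0.5258, 0.0429, 0.2252]
ee_rot: [-0.702, -0.087, 0.086, 0.702]
contact_force: [0.0, 1.1, 2.5]
finger_gap: 0.0276
t: 14.05
eef_pos: [0.5254, 0.0428, 0.2244]
ee_rot: [-0.702, -0.087, 0.087, 0.702]
contact_force: [-0.4, 0.6, 0.5]
finger_gap: 0.0427
t: 14.92
eef_pos: [0.551, -0.0595, 0.2843]
ee_rot: [-0.702, -0.086, 0.086, 0.702]
contact_force: [-0.7, 0.8, 0.5]
finger_gap: 0.043
p [ 0.5508 -0.0589  0.2842] head 14.05 d [-1.429 -0.186 13.005] F [ 0.2 -0.3 -0. ] gap 0.0428 t 14.975 turn -0.04
```

View pics/w4c.png

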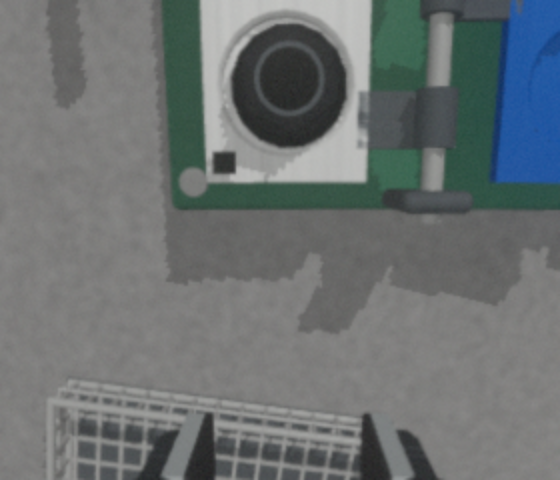

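```bash
python3 -m crank '-.11 0 1 0;-.11 0 1 0;-.11 0 1 0;-.11 0 1 0;-.11 0 1 0;-.11 0 1 0;-.11 0 1 0;-.11 0 1 0;-.11 0 1 0;-.11 0 1 0;-.11 0 1 0;-.11 0 1 0;-.11 0 1 0;0 1 0 0;0 1 0 0;0 .6 0 0;0 0 0 0' 0.6
python3 - <<'E'
from h import *
tgt(.4143,.3092,.1855,14.3)
E
```

```text
t: 17.1
eef_pos: [0.4136, 0.3089, 0.2054]
ee_rot: [0.702, 0.086, -0.088, -0.701]
contact_force: [0.8, 1.3, 0.3]
finger_gap: 0.0512
p [0.4136 0.3089 0.2054] head 14.13 d [0.028 0.663 0.006] F [0.8 1.3 0.3] gap 0.0512 t 17.1 turn -0.03
```

```bash
python3 -m crank '.02 .61 0 0;0 0 0 0'; python3 -m crank '0 0 0 0;0 0 0 0;0 0 0 0;0 0 0 0;0 0 0 0' 0.1; python3 -m crank '0 -1 0 0;0 -1 0 0;0 -1 0 0;0 -.45 0 0;0 0 0 0'
python3 - <<'E'
from h import *
w,c=snap('wrist','w5'); tgt(.5122,.0955,.29,14.3)
g=w[205:285,215:295]; 
im=cv2.resize(np.clip(g.astype(float)*2.5,0,255).astype(np.uint8),None,fx=6,fy=6); cv2.imwrite('pics/w5c.png',im[:,:,::-1])
E
```

```text
t: 17.35
eef_pos: [0.4148, 0.3088, 0.1874]
ee_rot: [0.702, 0.086, -0.087, -0.702]
contact_force: [0.0, 0.1, -0.3]
finger_gap: 0.0514
t: 17.98
eef_pos: [0.4151, 0.309, 0.1889]
ee_rot: [-0.702, -0.087, 0.086, 0.702]
contact_force: [-2.1, -0.9, 5.9]
finger_gap: 0.0291
t: 18.6
eef_pos: [0.4151, 0.3091, 0.2923]
ee_rot: [-0.701, -0.087, 0.086, 0.702]
contact_force: [-0.3, -1.4, -1.1]
finger_gap: 0.0289
p [0.4148 0.3088 0.2914] head 14.09 d [ 1.416  0.046 -7.688] F [-0.4  0.2 -1.1] gap 0.0291 t 18.65 turn -0.04
```

```bash
python3 -m crank '.177 0 -.961 0;.177 0 -.961 0;.177 0 -.961 0;.177 0 -.961 0;.177 0 -.961 0;.177 0 -.961 0;.177 0 -.961 0;.177 0 -.961 0;0 0 0 0;0 1 0 0;0 .8 0 0;0 .2 0 0;0 0 0 0;0 0 0 0'
python3 - <<'E'
from h import *
tgt(.5122,.0955,.228,14.3)
E
```

```text
t: 20.4
eef_pos: [0.5125, 0.0959, 0.2322]
ee_rot: [-0.702, -0.087, 0.087, 0.702]
contact_force: [-0.4, -0.0, -0.6]
finger_gap: 0.0289
p [0.5125 0.0959 0.2322] head 14.11 d [-0.015  0.141 -0.011] F [-0.4 -0.  -0.6] gap 0.0289 t 20.4 turn -0.03
```

```bash
python3 -m crank '0 .1 0 0;0 .1 0 0;0 0 0 0'; python3 -m crank '0 .06 0 0;0 0 0 0'; python3 -m crank '0 0 0 0;0 0 0 0;0 0 0 0' 0.5; python3 -m crank '0 -1 0 0;0 -1 0 0;0 0 0 0' 
python3 - <<'E'
from h import *
tgt(.4907,.426,.29,14.3)
E
```

```text
t: 20.78
eef_pos: [0.5127, 0.0957, 0.2274]
ee_rot: [-0.702, -0.087, 0.086, 0.702]
contact_force: [-5.5, -1.5, 19.0]
finger_gap: 0.029
t: 21.02
eef_pos: [0.5127, 0.0957, 0.2271]
ee_rot: [-0.702, -0.087, 0.086, 0.702]
contact_force: [-9.7, -1.5, 35.9]
finger_gap: 0.0291
t: 21.4
eef_pos: [0.5123, 0.0956, 0.2236]
ee_rot: [0.702, 0.087, -0.087, -0.702]
contact_force: [0.1, -0.5, -0.2]
finger_gap: 0.0428
t: 21.78
eef_pos: [0.5132, 0.0957, 0.2854]
ee_rot: [-0.702, -0.088, 0.085, 0.702]
contact_force: [-0.1, 0.3, 0.6]
finger_gap: 0.0423
p [0.5132 0.0957 0.2854] head 14.09 d [ 1.954 -0.148 10.859] F [-0.1  0.3  0.6] gap 0.0423 t 21.775 turn -0.03
```

```bash
python3 -m crank '.178 0 .987 0;.178 0 .987 0;.178 0 .987 0;.178 0 .987 0;.178 0 .987 0;.178 0 .987 0;.178 0 .987 0;.178 0 .987 0;0 0 0 0;0 0 0 0' .6
cat > nut.py <<'E'
from h import *
import sys
def find(im,c,zr=.0065,thr=58,box=(100,0,420,250)):
    g=cv2.cvtColor(im,cv2.COLOR_RGB2GRAY); m=(g<thr).astype(np.uint8)
    for cn in cv2.findContours(m,cv2.RETR_EXTERNAL,1)[0]:
        a=cv2.contourArea(cn)
        if a<200 or len(cn)<8: continue
        (x,y),(A,B),t=cv2.fitEllipse(cv2.convexHull(cn))
        if B/A>1.5 or not(box[0]<x<box[2] and box[1]<y<box[3]): continue
        p=px(c,x,y,zr); d=np.linalg.norm(p-c['xyz'])
        print('nut?',(round(x),round(y)),p.round(4),'dia mm',round((A+B)/2*d/c['intrinsics'][0,0]*1000,1))
E
python3 - <<'E'
from nut import *
w,c=snap('wrist','w6'); find(w,c); tgt(.4907,.426,.188,14.3)
E
```

```text
t: 23.02
eef_pos: [0.4957, 0.3352, 0.2827]
ee_rot: [0.702, 0.086, -0.088, -0.701]
contact_force: [0.8, -0.5, 0.1]
finger_gap: 0.0513
nut? (274, 88) [0.4905 0.4261 0.0065] dia mm 44.3
p [0.4958 0.3349 0.2829] head 14.07 d [0.577 3.162 2.989] F [ 0.2  0.7 -0.5] gap 0.0512 t 23.075 turn -0.04
```

```bash
python3 -m crank '.19 0 1 0;.19 0 1 0;.19 0 1 0;0 .95 0 0;0 1 0 0;0 1 0 0;0 .21 0 0;0 0 0 0;0 0 0 0'; python3 -m crank '0 0 0 0;0 0 0 0;0 0 0 0;0 0 0 0;0 0 0 0' 0.1; python3 -m crank '0 -1 0 0;0 -1 0 0;0 -1 0 0;0 -.45 0 0;0 0 0 0'
python3 - <<'E'
from h import *
tgt(.4989,.1478,.29,14.3)
E
```

```text
t: 24.2
eef_pos: [0.4914, 0.4274, 0.1904]
ee_rot: [-0.701, -0.087, 0.086, 0.702]
contact_force: [0.1, -0.7, 0.5]
finger_gap: 0.051
t: 24.82
eef_pos: [0.4911, 0.4276, 0.1907]
ee_rot: [-0.701, -0.087, 0.086, 0.702]
contact_force: [-1.1, -0.5, 7.0]
finger_gap: 0.0269
t: 25.45
eef_pos: [0.4909, 0.4274, 0.2934]
ee_rot: [-0.701, -0.087, 0.086, 0.702]
contact_force: [-0.7, 1.5, -0.9]
finger_gap: 0.0267
p [0.4909 0.4274 0.2934] head 14.1 d [-2.011  0.103 -9.104] F [-0.7  1.5 -0.9] gap 0.0267 t 25.45 turn -0.03
```

```bash
python3 -m crank '-.201 0 -.906 0;-.201 0 -.906 0;-.201 0 -.906 0;-.201 0 -.906 0;-.201 0 -.906 0;-.201 0 -.906 0;-.201 0 -.906 0;-.201 0 -.906 0;-.201 0 -.906 0;-.201 0 -.906 0;0 0 0 0;0 1 0 0;0 .9 0 0;0 .1 0 0;0 0 0 0;0 0 0 0'
python3 - <<'E'
from h import *
tgt(.4986,.1491,.2297,14.3)
E
```

```text
t: 27.45
eef_pos: [0.4988, 0.1493, 0.2333]
ee_rot: [-0.702, -0.087, 0.086, 0.702]
contact_force: [0.6, -0.3, -1.0]
finger_gap: 0.0267
p [0.4988 0.1493 0.2333] head 14.11 d [-0.009  0.122 -0.004] F [ 0.6 -0.3 -1. ] gap 0.0267 t 27.45 turn -0.03
```

```bash
python3 -m crank '0 .06 0 0;0 .06 0 0;0 0 0 0'; python3 -m crank '0 0 0 0;0 0 0 0;0 0 0 0' 0.5; python3 -m crank '0 -1 0 0;0 -1 0 0;0 -.5 -1 0;0 -.5 -1 0;0 -.5 -1 0;0 0 -1 0;0 0 -1 0;0 0 -.5 0;0 0 0 0;0 0 0 0' 
python3 - <<'E'
from h import *
w,c=snap('wrist','w7'); tgt(.5657+.12*.969+.026*.247,.1082+.12*.247-.026*.969,.35,14.3)
cv2.imwrite('pics/w7c.png',cv2.resize(w[0:240,100:400],None,fx=2,fy=2)[:,:,::-1])
E
```

```text
t: 27.82
eef_pos: [0.4987, 0.149, 0.2294]
ee_rot: [-0.702, -0.087, 0.086, 0.702]
contact_force: [-0.5, -0.4, 5.0]
finger_gap: 0.0269
t: 28.2
eef_pos: [0.4984, 0.1489, 0.2289]
ee_rot: [0.702, 0.087, -0.087, -0.702]
contact_force: [-0.4, 1.0, -0.1]
finger_gap: 0.0428
t: 29.45
eef_pos: [0.5384, -0.0104, 0.3337]
ee_rot: [-0.702, -0.087, 0.087, 0.702]
contact_force: [0.9, 1.4, -0.4]
finger_gap: 0.0426
p [ 0.5384 -0.0103  0.3338] head 14.14 d [ 5.85  -0.543  2.752] F [ 0.7  0.1 -0.6] gap 0.0431 t 29.5 turn -0.03
```

View pics/w7c.png

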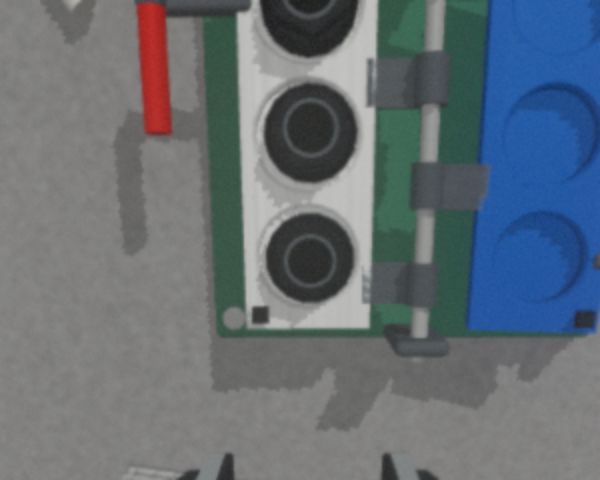

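```bash
python3 -m crank '.983 0 .454 -.03;.983 0 .454 0;.983 0 .454 0;.983 0 .454 0;.983 0 .454 0;.983 0 .454 0;0 0 0 0;0 1 0 0;0 1 0 0;0 0 0 0;0 0 0 0' .3
python3 - <<'E'
from h import *
w,c=snap('wrist','w8'); tgt(.690,.1122,.203,14.3)
cv2.imwrite('pics/w8c.png',w[100:384,100:412,::-1])
E
```

```text
t: 30.88
eef_pos: [0.6901, 0.1118, 0.2749]
ee_rot: [0.702, 0.088, -0.088, -0.702]
contact_force: [-0.5, -0.4, 0.3]
finger_gap: 0.0256
p [0.6903 0.1118 0.2754] head 14.29 d [-0.012  2.414  0.017] F [ 0.7 -0.2  0.6] gap 0.0255 t 30.925 turn -0.00
```

View pics/w8c.png

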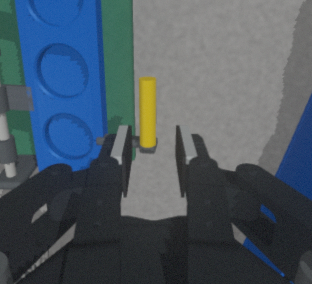

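```bash
python3 - <<'E'
from h import *
im,c=load('w8'); hsv=cv2.cvtColor(im,cv2.COLOR_RGB2HSV); H,S,V=[hsv[...,i].astype(int) for i in range(3)]
m=(H>20)&(H<32)&(S>120); m[:, :235]=0; m[:,265:]=0; m[:165]=0; m[260:]=0
p=np.argwhere(m)[:,::-1]; w=np.array([px(c,u,v,.051)[:2] for u,v in p]); r=cv2.minAreaRect((w*1000).astype(np.float32)); print(r, proj(c,[.690,.1122,.048]))
E
```

```text
((686.309814453125, 105.36071014404297), (12.268073081970215, 58.082763671875), 14.377362251281738) [253.86674348 205.18167848]
```

```bash
python3 -m crank '-.15 .9 0 0;0 1 0 0;0 .5 0 0;0 0 0 0;0 0 0 0'; python3 -m crank '0 0 0 0;0 0 0 0;0 0 0 0;0 0 0 0' 0
python3 - <<'E'
from h import *
tgt(.690,.1122,.203,14.3)
E
```

```text
t: 31.55
eef_pos: [0.6864, 0.1107, 0.2033]
ee_rot: [-0.702, -0.089, 0.087, 0.702]
contact_force: [0.2, -0.4, 0.1]
finger_gap: 0.0255
t: 32.05
eef_pos: [0.686, 0.1105, 0.2023]
ee_rot: [0.702, 0.088, -0.087, -0.702]
contact_force: [1.2, -0.1, 1.4]
finger_gap: 0.0105
p [0.686  0.1105 0.2023] head 14.27 d [ 0.143 -0.022  0.02 ] F [ 1.2 -0.1  1.4] gap 0.0105 t 32.05 turn -0.00
```

```bash
python3 -m crank '-.049 -.626 0 0;-.147 -.611 0 0;-.24 -.58 0 0;-.328 -.535 0 0;-.408 -.478 0 0;-.478 -.408 0 0;-.535 -.328 0 0;-.58 -.24 0 0;-.611 -.147 0 0;-.626 -.049 0 0;0 0 0 0'
python3 -m crank '-.626 .049 0 0;-.611 .147 0 0;-.58 .24 0 0;-.535 .328 0 0;-.478 .408 0 0;-.408 .478 0 0;-.328 .535 0 0;-.24 .58 0 0;0 0 0 0'
python3 -m crank '-.147 .611 0 0;-.049 .626 0 0;0 .1 0 0;0 0 0 0'
python3 - <<'E'
from h import *
tgt(.686-.24*.969,.1105-.24*.247,.203,14.3)
E
```

```text
t: 33.42
eef_pos: [0.5639, 0.0796, 0.3156]
ee_rot: [0.702, 0.082, -0.094, -0.701]
contact_force: [1.1, -4.1, -46.0]
finger_gap: 0.0102
t: 34.55
eef_pos: [0.4601, 0.0533, 0.2397]
ee_rot: [-0.701, -0.09, 0.086, 0.702]
contact_force: [5.1, 4.1, -5.7]
finger_gap: 0.0098
t: 35.05
eef_pos: [0.454, 0.0517, 0.1997]
ee_rot: [-0.702, -0.089, 0.087, 0.702]
contact_force: [3.9, 4.1, -4.0]
finger_gap: 0.0098
p [0.454  0.0517 0.1997] head 14.26 d [-0.022 -0.11  -0.01 ] F [ 3.9  4.1 -4. ] gap 0.0098 t 35.05 turn -0.01
```

```bash
python3 -m crank '0 -.1 0 0;0 0 0 0;0 0 0 0' .35; python3 -m crank '0 0 .9 0;0 0 0 0;0 0 0 0'; python3 - <<'E'
from h import *
w,c=snap('wrist','w9'); s,c2=snap('scene','s9'); tgt(.454,.0517,.2,14.3)
cv2.imwrite('pics/w9c.png',np.hstack([w[60:340,60:400],cv2.resize(s[150:290,180:330],(300,280))])[:,:,::-1])
E
```

```text
t: 35.42
eef_pos: [0.4527, 0.0513, 0.2022]
ee_rot: [0.702, 0.088, -0.088, -0.702]
contact_force: [0.5, 0.4, 0.2]
finger_gap: 0.03
t: 35.8
eef_pos: [0.4463, 0.0773, 0.202]
ee_rot: [0.702, 0.088, -0.088, -0.702]
contact_force: [-0.8, 0.2, 0.6]
finger_gap: 0.0298
p [0.4465 0.0771 0.2019] head 14.26 d [ 0.036  0.064 -0.881] F [-0.3  0.9  0.8] gap 0.0299 t 35.9 turn -0.01
```

View pics/w9c.png

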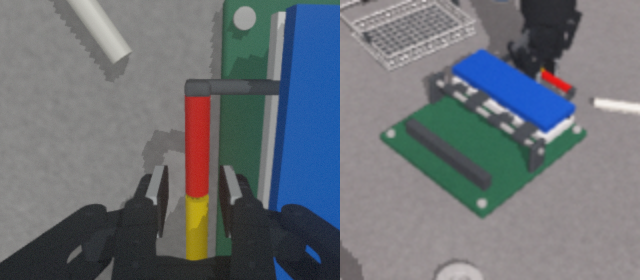

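```bash
python3 -m crank '0 .02 0 0;0 0 0 0;0 0 0 0;0 0 0 0' 0
python3 -m crank '.049 -.61 0 0;.147 -.595 0 0;.24 -.56 0 0;.328 -.516 0 0;.408 -.461 0 0;.478 -.394 0 0;.535 -.316 0 0;.58 -.232 0 0;.611 -.142 0 0;.626 -.047 0 0;0 0 0 0'
python3 - <<'E'
from h import *
tgt(.4465+.12*.969,.0771+.12*.247,.318,14.3)
E
```

```text
t: 36.4
eef_pos: [0.4475, 0.0774, 0.2016]
ee_rot: [0.702, 0.089, -0.087, -0.702]
contact_force: [6.1, -0.5, -2.0]
finger_gap: 0.0102
t: 37.78
eef_pos: [0.5643, 0.1072, 0.3205]
ee_rot: [-0.702, -0.089, 0.086, 0.702]
contact_force: [0.8, -0.3, 20.4]
finger_gap: 0.0097
p [0.5643 0.1072 0.3205] head 14.27 d [-0.055  0.082 -0.003] F [ 0.8 -0.3 20.4] gap 0.0097 t 37.775 turn -0.00
```

```bash
python3 -m crank '.626 .049 0 0;.611 .147 0 0;.58 .24 0 0;.535 .328 0 0;.478 .408 0 0;.408 .478 0 0;.328 .535 0 0;.24 .58 0 0;0 0 0 0'
python3 -m crank '.147 .5 0 0;.049 .5 0 0;0 .1 0 0;0 0 0 0;0 0 0 0'
python3 - <<'E'
from h import *
tgt(.4475+.24*.969,.0774+.24*.247,.2016,14.3)
E
```

```text
t: 38.9
eef_pos: [0.674, 0.1354, 0.2324]
ee_rot: [-0.701, -0.088, 0.087, 0.702]
contact_force: [6.9, 1.1, -6.1]
finger_gap: 0.01
t: 39.52
eef_pos: [0.6794, 0.1375, 0.1997]
ee_rot: [-0.701, -0.089, 0.087, 0.702]
contact_force: [7.1, 5.0, -9.2]
finger_gap: 0.0094
p [0.6794 0.1375 0.1997] head 14.29 d [ 0.014 -0.064 -0.033] F [ 7.1  5.  -9.2] gap 0.0094 t 39.525 turn -0.00
```

```bash
python3 -m crank '0 .1 0 0;0 .1 0 0;0 0 0 0;0 0 0 0';  python3 -m crank '0 -.15 0 0;0 0 0 0;0 0 0 0' .35; python3 -m crank '0 0 .9 0;0 0 0 0;0 0 0 0'; python3 - <<'E'
from h import *
w,c=snap('wrist','w10'); s,c2=snap('scene','s10'); tgt(.454,.0517,.2,14.3)
cv2.imwrite('pics/w10c.png',np.hstack([w[60:340,60:400],cv2.resize(s[150:290,180:330],(300,280))])[:,:,::-1])
E
```

```text
t: 40.02
eef_pos: [0.6798, 0.1376, 0.1956]
ee_rot: [-0.701, -0.089, 0.087, 0.702]
contact_force: [5.7, 4.3, 3.7]
finger_gap: 0.0099
t: 40.4
eef_pos: [0.6793, 0.1369, 0.1998]
ee_rot: [-0.702, -0.088, 0.088, 0.702]
contact_force: [3.3, 0.9, 1.3]
finger_gap: 0.0297
t: 40.78
eef_pos: [0.6717, 0.1625, 0.1991]
ee_rot: [0.702, 0.087, -0.089, -0.701]
contact_force: [-0.4, -0.7, 0.6]
finger_gap: 0.0302
p [0.672  0.1621 0.1994] head 14.25 d [-7.950e+00 -6.000e-03 -1.777e+00] F [-0.4  0.6  0.5] gap 0.0297 t 40.875 turn -0.01
```

View pics/w10c.png

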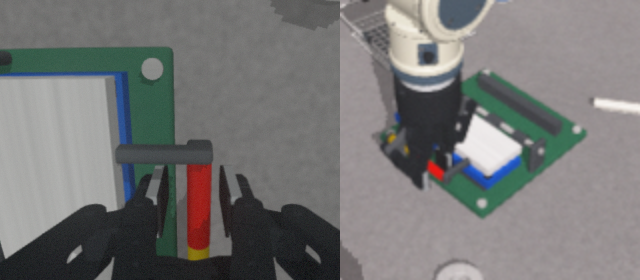

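```bash
python3 -m crank '0 -.1 -.15 0;0 0 0 0'; python3 -m crank '0 0 0 0;0 0 0 0;0 0 0 0;0 0 0 0' 0
python3 -m crank '-.049 -.61 0 0;-.147 -.595 0 0;-.24 -.565 0 0;-.328 -.52 0 0;-.408 -.47 0 0;-.478 -.4 0 0;-.535 -.32 0 0;-.58 -.235 0 0;-.611 -.145 0 0;-.626 -.048 0 0;0 0 0 0'
python3 -m crank '-.626 .049 0 0;-.611 .147 0 0;-.58 .24 0 0;-.535 .328 0 0;-.478 .408 0 0;-.408 .478 0 0;-.328 .535 0 0;-.24 .56 0 0;0 0 0 0'
python3 -m crank '-.147 .55 0 0;-.049 .55 0 0;0 .1 0 0;0 .05 0 0;0 0 0 0'
python3 - <<'E'
from h import *
tgt(.672-.24*.969,.1621-.24*.247,.2,14.3)
E
```

```text
t: 41.12
eef_pos: [0.6738, 0.1577, 0.2034]
ee_rot: [0.702, 0.088, -0.087, -0.702]
contact_force: [0.4, 0.2, -0.4]
finger_gap: 0.03
t: 41.62
eef_pos: [0.6744, 0.1585, 0.2036]
ee_rot: [0.702, 0.089, -0.087, -0.702]
contact_force: [4.9, -0.2, -0.9]
finger_gap: 0.0102
t: 43.0
eef_pos: [0.5586, 0.1292, 0.3248]
ee_rot: [-0.701, -0.091, 0.085, 0.702]
contact_force: [0.4, -1.1, 24.4]
finger_gap: 0.0097
t: 44.12
eef_pos: [0.4476, 0.1009, 0.2377]
ee_rot: [-0.702, -0.089, 0.087, 0.702]
contact_force: [6.4, -0.7, -5.1]
finger_gap: 0.0098
t: 44.75
eef_pos: [0.4419, 0.0995, 0.2009]
ee_rot: [-0.702, -0.089, 0.087, 0.702]
contact_force: [6.6, -0.4, -1.7]
finger_gap: 0.0093
p [0.4419 0.0995 0.2009] head 14.28 d [-0.053  0.03   0.128] F [ 6.6 -0.4 -1.7] gap 0.0093 t 44.75 turn -0.00
```

```bash
python3 -m crank '0 .1 0 0;0 .1 0 0;0 0 0 0';  python3 -m crank '0 -.1 0 0;0 0 0 0;0 0 0 0' .35; python3 -m crank '0 -1 0 0;0 -1 0 0;0 -1 0 0;0 -1 0 0;0 -1 0 0;.89 0 -.78 0;.89 0 -.78 0;.89 0 -.78 0;.89 0 -.78 0;.89 0 -.78 0;0 0 0 0;0 0 0 0' .65; python3 - <<'E'
from h import *
w,c=snap('wrist','w11'); t,c2=snap('top','t11'); tgt(.454,.0517,.2,14.3)
cv2.imwrite('pics/w11c.png',np.hstack([w[0:280,80:420],cv2.resize(t[110:270,180:470],(508,280))[:,:440]])[:,:,::-1])
E
```

```text
t: 45.12
eef_pos: [0.4418, 0.0996, 0.1955]
ee_rot: [-0.702, -0.089, 0.087, 0.702]
contact_force: [5.7, 0.9, 9.7]
finger_gap: 0.0099
t: 45.5
eef_pos: [0.4401, 0.0992, 0.1972]
ee_rot: [0.702, 0.087, -0.088, -0.702]
contact_force: [-0.8, -0.7, -0.3]
finger_gap: 0.0299
t: 47.0
eef_pos: [0.5981, 0.019, 0.3466]
ee_rot: [-0.701, -0.087, 0.089, 0.702]
contact_force: [0.1, 0.6, 0.2]
finger_gap: 0.0556
p [0.5979 0.0193 0.3471] head 14.31 d [-4.374  4.911  2.23 ] F [-1.   0.2  0.2] gap 0.0558 t 47.1 turn 0.00
```

View pics/w11c.png

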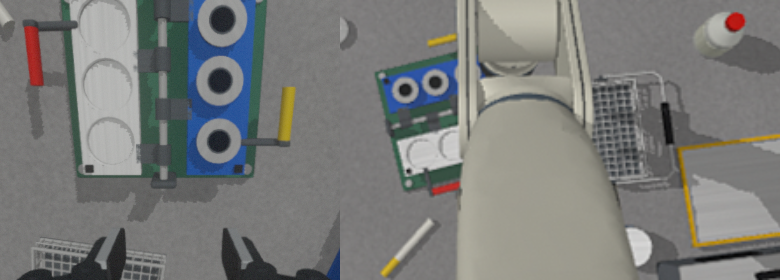

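```bash
cat > ring.py <<'E'
from h import *
def rings(im,c,z=.056,box=(180,0,345,180)):
    hsv=cv2.cvtColor(im,cv2.COLOR_RGB2HSV); m=((hsv[...,2]>130)&(hsv[...,1]<60)).astype(np.uint8)
    for cn in cv2.findContours(m,cv2.RETR_EXTERNAL,1)[0]:
        if cv2.contourArea(cn)<300: continue
        (x,y),(A,B),t=cv2.fitEllipse(cv2.convexHull(cn))
        if not(box[0]<x<box[2] and box[1]<y<box[3]) or B/A>1.4: continue
        p=px(c,x,y,z); d=np.linalg.norm(p-c['xyz'])
        print((round(x),round(y)),p.round(4),'dia',round((A+B)/2*d/c['intrinsics'][0,0]*1000,1))
E
python3 - <<'E'
from ring import *
im,c=load('w11'); rings(im,c,box=(250,0,345,180))
# basket: project wire mask
h=.05657
tgt(.617,.1213,.26,14.3)
E
```

```text
(298, 141) [0.6282 0.0712 0.056 ] dia 43.5
(299, 80) [0.6134 0.1239 0.056 ] dia 47.2
(302, 19) [0.6012 0.1727 0.056 ] dia 52.0
p [0.5979 0.0193 0.3471] head 14.31 d [1.461 2.902 3.136] F [-1.   0.2  0.2] gap 0.0558 t 47.1 turn 0.00
```

```bash
python3 -m crank '.35 0 .81 0;.35 0 .81 0;.35 0 .81 0;.335 0 .81 0;0 1 0 0;0 1 0 0;0 1 0 0;0 .5 0 0;0 0 0 0;0 0 0 0' .58
python3 - <<'E'
from h import *
tgt(.614,.1238,.2185,14.3)
E
```

```text
t: 48.35
eef_pos: [0.6157, 0.1234, 0.2436]
ee_rot: [-0.702, -0.089, 0.087, 0.702]
contact_force: [0.2, -0.1, -0.0]
finger_gap: 0.0492
p [0.6157 0.1234 0.2436] head 14.28 d [-0.053  0.837  0.025] F [ 0.2 -0.1 -0. ] gap 0.0492 t 48.35 turn -0.00
```

```bash
python3 -m crank '-.03 .4 .02 0;0 .4 0 0;0 .04 0 0;0 0 0 0'; python3 -m crank '0 0 0 0;0 0 0 0;0 0 0 0;0 0 0 0' .3; python3 -m crank '0 -.3 0 0;0 -1 0 0;0 -1 0 0;0 -1 0 0;0 0 0 0'
```

```text
t: 48.85
eef_pos: [0.6142, 0.1236, 0.2169]
ee_rot: [0.702, 0.088, -0.088, -0.702]
contact_force: [0.5, 0.8, 0.7]
finger_gap: 0.0493
t: 49.35
eef_pos: [0.6144, 0.1236, 0.2178]
ee_rot: [-0.702, -0.088, 0.088, 0.702]
contact_force: [-1.8, -0.3, 6.3]
finger_gap: 0.0402
t: 49.98
eef_pos: [0.6152, 0.1238, 0.3189]
ee_rot: [-0.702, -0.09, 0.086, 0.702]
contact_force: [1.2, 1.0, -0.7]
finger_gap: 0.04
```

```bash
python3 -m crank '0 0 0 1;0 0 0 1;0 0 0 1;0 0 0 1;0 0 0 1;0 0 0 1;0 0 0 1;0 0 0 1;0 0 0 1;0 0 0 1;0 0 0 1;0 0 0 1;0 0 0 1;0 0 0 1;0 0 0 1;0 0 0 1;0 0 0 .3;0 0 0 0'
python3 -m crank '.961 0 -.838 0;.961 0 -.838 0;.961 0 -.838 0;.961 0 -.838 0;.961 0 -.838 0;.961 0 -.838 0;.961 0 -.838 0;.961 0 -.838 0;.961 0 -.838 0;0 0 0 0;0 0 0 0'
python3 - <<'E'
from h import *
w,c=snap('wrist','w12'); tgt(.536,-.158,.3,-83.4)
E
```

```text
t: 52.22
eef_pos: [0.614, 0.1236, 0.3155]
ee_rot: [0.528, -0.471, 0.47, -0.527]
contact_force: [-0.9, 0.8, -0.5]
finger_gap: 0.0401
t: 53.6
eef_pos: [0.419, -0.1597, 0.3163]
ee_rot: [-0.527, 0.471, -0.471, 0.528]
contact_force: [0.8, -0.2, -1.7]
finger_gap: 0.0399
p [ 0.4191 -0.1594  0.3163] head -83.48 d [0.396 0.546 3.875] F [-0.5  0.5 -0.5] gap 0.0398 t 53.65 turn -0.01
```

View pics/w12.png

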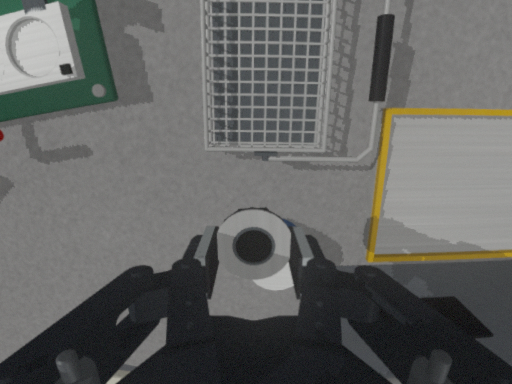

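```bash
python3 - <<'E'
from h import *
im,c=load('w12')
for n,u,v,z in [('rimL',206,150,.027),('rimR',326,152,.027),('rimLtop',201,3,.027),('rimRtop',334,3,.027),('hinge end',266,156,.033),('sl1',386,15,.033),('sl2',377,100,.033),('shelf TL',388,111,.025),('shelf BL',371,261,.025)]: print(n,px(c,u,v,z).round(4))
hsv=cv2.cvtColor(im,cv2.COLOR_RGB2HSV); m=hsv[...,2]<45; m[:, :368]=0; m[:,397:]=0; m[108:]=0
p=np.argwhere(m)[:,::-1]; w=np.array([px(c,u,v,.036)[:2] for u,v in p]); print(cv2.minAreaRect((w*1000).astype(np.float32)))
a=load('w1') if 0 else None
E
```

```text
rimL [ 0.449  -0.1116  0.027 ]
rimR [ 0.4603 -0.2273  0.027 ]
rimLtop [ 0.5747 -0.0984  0.027 ]
rimRtop [ 0.5879 -0.2113  0.027 ]
hinge end [ 0.4507 -0.1695  0.033 ]
sl1 [ 0.5829 -0.2559  0.033 ]
sl2 [ 0.5134 -0.2633  0.033 ]
shelf TL [ 0.5056 -0.2797  0.025 ]
shelf BL [ 0.3456 -0.3021  0.025 ]
((547.8804321289062, -257.9807434082031), (68.63851928710938, 13.191415786743164), 5.8200225830078125)
```

```bash
python3 -m crank '.08 0 .923 0;.08 0 .923 0;.08 0 .923 0;.08 0 .923 0;.08 0 .923 0;.08 0 .923 .11;0 1 0 0;0 1 0 0;0 1 0 0;0 0 0 0;0 0 0 0'
python3 - <<'E'
from h import *
tgt(.5858,-.1548,.188,-84.15)
E
```

```text
t: 55.02
eef_pos: [0.5861, -0.1547, 0.227]
ee_rot: [-0.525, 0.473, -0.474, 0.525]
contact_force: [0.4, -0.4, -1.1]
finger_gap: 0.0398
p [ 0.5861 -0.1547  0.227 ] head -84.12 d [ 0.     1.299 -0.013] F [ 0.4 -0.4 -1.1] gap 0.0398 t 55.025 turn 0.00
```

```bash
python3 -m crank '0 .7 0 0;0 .6 0 0;0 0 0 0'; python3 -m crank '0 .05 0 0;0 0 0 0';  python3 -m crank '0 0 0 0;0 0 0 0;0 0 0 0' .56; python3 -m crank '0 -1 0 0;0 -1 0 0;0 -1 0 0;0 -1 0 0;0 0 -1 0;0 0 -1 0;0 0 -1 0;0 0 -1 0;0 0 0 0'
python3 - <<'E'
from ring import *
w,c=snap('wrist','w13'); rings(w,c,z=.024,box=(150,0,400,200)); tgt(.628,.0712,.3,14.3)
E
```

```text
t: 55.4
eef_pos: [0.5846, -0.1551, 0.1854]
ee_rot: [0.525, -0.475, 0.473, -0.524]
contact_force: [-0.6, 1.2, -1.1]
finger_gap: 0.0402
t: 55.65
eef_pos: [0.5855, -0.1554, 0.1859]
ee_rot: [-0.525, 0.474, -0.474, 0.525]
contact_force: [0.1, 0.1, -1.6]
finger_gap: 0.04
t: 56.02
eef_pos: [0.5855, -0.1553, 0.186]
ee_rot: [-0.525, 0.474, -0.474, 0.525]
contact_force: [-0.4, -0.1, 0.0]
finger_gap: 0.0478
t: 57.15
eef_pos: [0.4643, -0.1674, 0.3058]
ee_rot: [0.525, -0.475, 0.474, -0.524]
contact_force: [0.8, -0.5, 0.2]
finger_gap: 0.0479
p [ 0.4657 -0.1676  0.3061] head -84.23 d [-7.375  0.205  6.182] F [ 0.7  0.8 -0.5] gap 0.0476 t 57.2 turn -16.42
```

```bash
python3 -m crank '0 0 0 -1;0 0 0 -1;0 0 0 -1;0 0 0 -1;0 0 0 -1;0 0 0 -1;0 0 0 -1;0 0 0 -1;0 0 0 -1;0 0 0 -1;0 0 0 -1;0 0 0 -1;0 0 0 -1;0 0 0 -1;0 0 0 -1;0 0 0 -1;0 0 0 -.42;0 0 0 0' .58
python3 -m crank '.905 0 .796 0;.905 0 .796 0;.905 0 .796 0;.905 0 .796 0;.905 0 .796 0;.905 0 .796 0;.905 0 .796 0;.905 0 .796 0;0 0 0 0;0 1 0 0;0 1 0 0;0 0 0 0;0 0 0 0'
python3 - <<'E'
from nut import *
tgt(.6288,.0712,.217,14.3)
im,c=load('w13'); g=cv2.medianBlur(cv2.cvtColor(im,cv2.COLOR_RGB2GRAY),3)
h=cv2.HoughCircles(g[:200],cv2.HOUGH_GRADIENT,1,20,param1=120,param2=22,minRadius=14,maxRadius=26)
print(h, proj(c,[.5858,-.1548,.024]))
im,c=load('top0')
E
```

```text
t: 59.45
eef_pos: [0.4671, -0.1675, 0.3059]
ee_rot: [0.702, 0.089, -0.088, -0.701]
contact_force: [0.0, 0.3, 0.4]
finger_gap: 0.0494
t: 61.08
eef_pos: [0.6295, 0.0711, 0.2466]
ee_rot: [0.702, 0.088, -0.088, -0.702]
contact_force: [-0.2, -0.2, -0.1]
finger_gap: 0.0496
p [0.6295 0.0711 0.2466] head 14.3 d [-0.022  0.986  0.009] F [-0.2 -0.2 -0.1] gap 0.0496 t 61.075 turn -0.00
[[[253.5  47.5  14.5]]] [251.65627804  49.53088384]
```

```bash
python3 -m crank '-.02 .5 0 0;0 .45 0 0;0 .04 0 0;0 0 0 0'; python3 -m crank '0 0 0 0;0 0 0 0;0 0 0 0;0 0 0 0' .3; python3 -m crank '0 -.3 0 0;0 -1 0 0;0 -1 0 0;0 -1 0 0;0 0 0 0'
python3 -m crank '0 0 0 1;0 0 0 1;0 0 0 1;0 0 0 1;0 0 0 1;0 0 0 1;0 0 0 1;0 0 0 1;0 0 0 1;0 0 0 1;0 0 0 1;0 0 0 1;0 0 0 1;0 0 0 1;0 0 0 1;0 0 0 1;0 0 0 .41;0 0 0 0'
python3 -m crank '.9175 0 -.475 0;.9175 0 -.475 0;.9175 0 -.475 0;.9175 0 -.475 0;.9175 0 -.475 0;.9175 0 -.475 0;.9175 0 -.475 0;.9175 0 -.475 0;0 0 0 0;0 0 0 0'
python3 - <<'E'
from nut import *
w,c=snap('wrist','w14'); tgt(.538,-.1597,.188,-84.15)
g=cv2.medianBlur(cv2.cvtColor(w,cv2.COLOR_RGB2GRAY),3)
for p2 in (22,16): print(cv2.HoughCircles(g[:230],cv2.HOUGH_GRADIENT,1,20,param1=120,param2=p2,minRadius=12,maxRadius=28), proj(c,[.5858,-.1548,.024]))
E
```

```text
t: 61.58
eef_pos: [0.6287, 0.0713, 0.2161]
ee_rot: [0.702, 0.088, -0.088, -0.702]
contact_force: [-1.0, 0.4, 4.4]
finger_gap: 0.0499
t: 62.08
eef_pos: [0.6302, 0.0716, 0.2174]
ee_rot: [-0.702, -0.09, 0.086, 0.702]
contact_force: [2.2, 1.3, 8.6]
finger_gap: 0.0402
t: 62.7
eef_pos: [0.6291, 0.0713, 0.3171]
ee_rot: [0.702, 0.09, -0.087, -0.702]
contact_force: [-0.0, -0.2, -0.7]
finger_gap: 0.0398
t: 64.95
eef_pos: [0.6279, 0.0712, 0.3134]
ee_rot: [0.526, -0.474, 0.473, -0.524]
contact_force: [0.6, -0.0, -1.1]
finger_gap: 0.0398
t: 66.2
eef_pos: [0.5377, -0.1591, 0.3146]
ee_rot: [0.525, -0.474, 0.473, -0.525]
contact_force: [0.3, 0.2, -0.5]
finger_gap: 0.0399
p [ 0.5378 -0.1588  0.3147] head -84.08 d [3.100e-02 4.224e+00 4.000e-03] F [ 0.2  0.7 -1.8] gap 0.0404 t 66.25 turn 0.01
[[[253.5 131.5  25.2]
  [ 46.5 176.5  27.4]
  [233.5 179.5  20.7]
  [284.5 179.5  15. ]
  [217.5 156.5  13. ]]] [252.7872704  135.82598015]
[[[251.5 134.5  25.2]
  [ 46.5 176.5  27.4]
  [284.5 169.5  27.4]
  [236.5 169.5  27.4]
  [216.5 194.5  23. ]
  [259.5 178.5  21.7]
  [286.5 120.5  23. ]
  [212.5 159.5  17.4]
  [213.5 137.5  19.6]
  [209.5 117.5  16.9]
  [283.5 192.5  17.2]
  [248.5 199.5  17.3]
  [284.5 149.5  12.5]]] [252.7872704  135.82598015]
```

```bash
python3 -m crank '.03 1 0 0;0 1 0 0;0 1 0 0;0 .7 0 0;0 .52 0 0;0 .05 0 0;0 0 0 0;0 0 0 0';  python3 -m crank '0 0 0 0;0 0 0 0;0 0 0 0' .56; python3 -m crank '0 -1 0 0;0 -1 0 0;0 -1 0 0;0 -1 0 0;0 0 -1 0;0 0 -1 0;0 0 -1 0;0 0 0 0'
python3 - <<'E'
from h import *
w,c=snap('wrist','w15'); tgt(.538,-.1597,.188,39.3)
g=cv2.medianBlur(cv2.cvtColor(w,cv2.COLOR_RGB2GRAY),3)
print(cv2.HoughCircles(g[:230],cv2.HOUGH_GRADIENT,1,20,param1=120,param2=22,minRadius=12,maxRadius=28), proj(c,[.5858,-.1548,.024]),proj(c,[.538,-.1597,.024]))
E
```

```text
t: 67.25
eef_pos: [0.5381, -0.1603, 0.1877]
ee_rot: [-0.525, 0.473, -0.474, 0.525]
contact_force: [-0.3, -0.3, -1.0]
finger_gap: 0.04
t: 67.62
eef_pos: [0.5379, -0.1604, 0.1872]
ee_rot: [-0.525, 0.474, -0.474, 0.525]
contact_force: [-0.2, -0.2, 0.5]
finger_gap: 0.0479
t: 68.62
eef_pos: [0.4465, -0.1694, 0.3069]
ee_rot: [0.525, -0.475, 0.473, -0.524]
contact_force: [-0.3, -0.2, -0.3]
finger_gap: 0.0475
p [ 0.448  -0.1696  0.3072] head -84.18 d [-0.026  3.975  3.018] F [-0.  -0.1 -0.6] gap 0.0476 t 68.675 turn -20.58
[[[252.5  84.5  25.2]
  [255.5  24.5  27.4]
  [205.5  48.5  23. ]
  [259.5 150.5  22.9]
  [301.5  49.5  12.7]]] [251.48920314  26.9901771 ] [251.6314234  86.5998547]
```

```bash
python3 -m crank '0 0 0 -1;0 0 0 -1;0 0 0 -1;0 0 0 -1;0 0 0 -1;0 0 0 -1;0 0 0 -1;0 0 0 -1;0 0 0 -1;0 0 0 -1;0 0 0 -1;0 0 0 -1;0 0 0 -1;0 0 0 -1;0 0 0 -1;0 0 0 -1;0 0 0 -1;0 0 0 -1;0 0 0 -1;0 0 0 -1' .58
python3 -m crank '0 0 0 -.58;.933 0 .11 0;.933 0 .11 0;.933 0 .11 0;.933 0 .11 0;.933 0 .11 0;.933 0 .11 0;.933 0 .11 0;.933 0 .11 0;.933 0 .11 0;.933 0 .11 0;.933 0 .11 0;.933 0 .11 0;0 0 0 0;0 0 0 0'
python3 - <<'E'
from ring import *
w,c=snap('wrist','w16'); rings(w,c,box=(100,0,400,250)); tgt(.601,.174,.217,39.3); print(proj(c,[.601,.174,.056]))
E
```

```text
t: 71.18
eef_pos: [0.4496, -0.1696, 0.3071]
ee_rot: [0.673, 0.219, -0.219, -0.672]
contact_force: [-0.2, 0.4, 0.8]
finger_gap: 0.0497
t: 73.05
eef_pos: [0.6829, 0.0742, 0.3065]
ee_rot: [-0.666, -0.238, 0.238, 0.666]
contact_force: [0.1, -0.1, 0.3]
finger_gap: 0.0493
(254, 32) [0.6013 0.1729 0.056 ] dia 50.8
(105, 127) [0.5508 0.0433 0.056 ] dia 229.7
p [0.6827 0.0739 0.3066] head 39.36 d [0.014 2.989 4.306] F [-0.6 -0.3 -0.3] gap 0.0498 t 73.1 turn 0.01
[254.88113609  30.27944891]
```

```bash
python3 -m crank '0 0 .856 0;0 0 .856 0;0 0 .856 0;0 0 .856 0;.01 0 .856 0;0 0 0 0;0 1 0 0;0 1 0 0;0 0 0 0'
python3 - <<'E'
from h import *
tgt(.6014,.1733,.217,39.3)
E
```

```text
t: 74.22
eef_pos: [0.6009, 0.1732, 0.2449]
ee_rot: [-0.666, -0.236, 0.24, 0.666]
contact_force: [0.6, -1.2, -0.1]
finger_gap: 0.0496
p [0.6009 0.1732 0.2449] head 39.34 d [ 0.019  0.929 -0.008] F [ 0.6 -1.2 -0.1] gap 0.0496 t 74.225 turn 0.01
```

```bash
python3 -m crank '0.02 .45 0 0;0 .25 0 0;0 .15 0 0;0 .04 0 0;0 0 0 0'; python3 -m crank '0 0 0 0;0 0 0 0;0 0 0 0;0 0 0 0' .3; python3 -m crank '0 -.3 0 0;0 -1 0 0;0 -1 0 0;0 -1 0 0;0 0 0 0'
```

```text
t: 74.85
eef_pos: [0.6022, 0.1739, 0.2204]
ee_rot: [0.666, 0.238, -0.238, -0.666]
contact_force: [0.1, 0.4, -0.7]
finger_gap: 0.0494
t: 75.35
eef_pos: [0.6023, 0.174, 0.2211]
ee_rot: [0.666, 0.238, -0.238, -0.666]
contact_force: [-1.5, -1.1, 5.9]
finger_gap: 0.0397
t: 75.97
eef_pos: [0.603, 0.1742, 0.3221]
ee_rot: [0.666, 0.24, -0.236, -0.666]
contact_force: [-0.4, -0.1, -1.7]
finger_gap: 0.0397
```

```bash
python3 -m crank '0 0 0 1;0 0 0 1;0 0 0 1;0 0 0 1;0 0 0 1;0 0 0 1;0 0 0 1;0 0 0 1;0 0 0 1;0 0 0 1;0 0 0 1;0 0 0 1;0 0 0 1;0 0 0 1;0 0 0 1;0 0 0 1;0 0 0 1;0 0 0 1;0 0 0 1;0 0 0 1'
python3 -m crank '0 0 0 .58;.986 0 -.443 0;.986 0 -.443 0;.986 0 -.443 0;.986 0 -.443 0;.986 0 -.443 0;.986 0 -.443 0;.986 0 -.443 0;.986 0 -.443 0;.986 0 -.443 0;.986 0 -.443 0;.986 0 -.443 0;0 0 0 0;0 0 0 0'
python3 - <<'E'
from h import *
w,c=snap('wrist','w17'); tgt(.4902,-.1646,.1895,-84.15)
g=cv2.medianBlur(cv2.cvtColor(w,cv2.COLOR_RGB2GRAY),3)
print(cv2.HoughCircles(g[:230],cv2.HOUGH_GRADIENT,1,20,param1=120,param2=22,minRadius=12,maxRadius=28), proj(c,[.5858,-.1548,.024]),proj(c,[.538,-.1597,.024]))
cv2.imwrite('pics/w17v.png',w[:,:,::-1])
E
```

```text
t: 78.47
eef_pos: [0.6017, 0.1738, 0.3178]
ee_rot: [0.539, -0.459, 0.458, -0.538]
contact_force: [1.1, 0.3, -0.5]
finger_gap: 0.0393
t: 80.22
eef_pos: [0.4898, -0.1644, 0.3186]
ee_rot: [0.525, -0.474, 0.473, -0.525]
contact_force: [0.2, 0.9, -1.5]
finger_gap: 0.0399
p [ 0.49   -0.1642  0.3187] head -84.11 d [0.018 4.308 0.007] F [ 0.4 -0.5 -1.2] gap 0.0395 t 80.275 turn 0.01
[[[254.5 133.5  23. ]
  [251.5  83.5  27.4]
  [235.5 188.5  20.7]
  [259.5 188.5  20.7]
  [ 36.5 127.5  26.3]
  [281.5 190.5  18.5]]] [252.33528011  82.7497262 ] [252.40356261 135.24290216]
```

View pics/w17v.png

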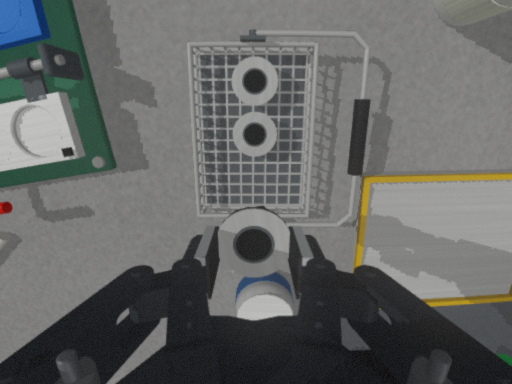

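```bash
python3 -m crank '.02 1 0 0;0 1 0 0;0 1 0 0;0 .7 0 0;0 .55 0 0;0 .05 0 0;0 0 0 0;0 0 0 0';  python3 -m crank '0 0 0 0;0 0 0 0;0 0 0 0' .56; python3 -m crank '0 -1 0 0;0 -1 0 0;0 -1 0 0;0 -1 0 0;0 0 -1 0;0 0 -1 0;0 0 -.5 0;0 0 0 0;0 0 0 0'
python3 - <<'E'
from h import *
w,c=snap('wrist','w18'); tgt(.5479,-.258,.25,-84.15)
hsv=cv2.cvtColor(w,cv2.COLOR_RGB2HSV); m=(hsv[...,2]<45).astype(np.uint8); m[:, :330]=0; m[200:]=0
n,l,s,ce=cv2.connectedComponentsWithStats(m)
for i in range(1,n):
    if s[i,4]>150:
        q=np.argwhere(l==i)[:,::-1]; ww=np.array([px(c,u,v,.036)[:2] for u,v in q]); print(s[i],cv2.minAreaRect((ww*1000).astype(np.float32)))
g=cv2.medianBlur(cv2.cvtColor(w,cv2.COLOR_RGB2GRAY),3)
print(cv2.HoughCircles(g[:230],cv2.HOUGH_GRADIENT,1,20,param1=120,param2=22,minRadius=12,maxRadius=28),[proj(c,[.538+d,-.1597+.1*d,.024]) for d in (-.048,0,.048)])
E
```

```text
t: 81.28
eef_pos: [0.4903, -0.1652, 0.1906]
ee_rot: [-0.525, 0.473, -0.474, 0.525]
contact_force: [-0.6, 0.7, -0.3]
finger_gap: 0.04
t: 81.65
eef_pos: [0.4902, -0.1654, 0.1904]
ee_rot: [-0.525, 0.474, -0.474, 0.525]
contact_force: [0.3, -0.3, -0.9]
finger_gap: 0.0481
t: 82.78
eef_pos: [0.4165, -0.1732, 0.3105]
ee_rot: [-0.525, 0.473, -0.474, 0.525]
contact_force: [-0.5, 0.7, -0.5]
finger_gap: 0.0477
p [ 0.4165 -0.1732  0.3104] head -84.11 d [3.261 2.019 4.063] F [-1.2 -0.2 -0.1] gap 0.0479 t 82.825 turn 0.01
[359   7   9  63 180] ((556.3919067382812, -252.39305114746094), (47.805503845214844, 3.8027658462524414), 6.387206554412842)
[367   6  13  81 365] ((550.994140625, -261.0543212890625), (62.494041442871094, 6.558228969573975), 5.843959808349609)
[[[250.5 106.5  25.2]
  [250.5  50.5  26.3]]] [array([250.45707383, 108.54103176]), array([250.45247864,  51.59369187]), array([250.46657959, -10.01471581])]
```

```bash
python3 -m crank '.652 0 .813 0;.652 0 .813 0;.652 0 .813 0;.652 0 .813 0;.652 0 .813 0;0 0 0 0;0 1 0 0;0 1 0 0;0 1 0 0;0 0 0 0;0 0 0 0' .38
python3 - <<'E'
from h import *
tgt(.5479,-.258,.187,-84.15)
w,c=snap('wrist','w19'); hsv=cv2.cvtColor(w,cv2.COLOR_RGB2HSV); cr=w[150:280,190:320]; 
print(proj(c,[.5479,-.258,.033]))
cv2.imwrite('pics/w19c.png',cv2.resize(cr,None,fx=4,fy=4)[:,:,::-1])
E
```

```text
t: 84.2
eef_pos: [0.5471, -0.2577, 0.221]
ee_rot: [-0.525, 0.473, -0.474, 0.525]
contact_force: [-0.8, 1.2, -0.5]
finger_gap: 0.0326
p [ 0.5471 -0.2577  0.221 ] head -84.11 d [0.013 1.133 0.024] F [-0.8  1.2 -0.5] gap 0.0326 t 84.2 turn 0.01
[251.86696625 227.36946378]
```

```bash
python3 -m crank '.01 .6 0 0;0 .5 0 0;0 0 0 0'; python3 -m crank '0 0 0 0;0 0 0 0;0 0 0 0;0 0 0 0' 0
python3 - <<'E'
from h import *
tgt(.5479,-.258,.187,-84.15)
E
```

```text
t: 84.62
eef_pos: [0.5461, -0.2577, 0.1855]
ee_rot: [0.525, -0.475, 0.473, -0.525]
contact_force: [-0.5, -0.1, -0.1]
finger_gap: 0.0322
t: 85.12
eef_pos: [0.5468, -0.2581, 0.1874]
ee_rot: [-0.525, 0.474, -0.474, 0.525]
contact_force: [-0.1, 0.6, -0.8]
finger_gap: 0.0118
p [ 0.5468 -0.2581  0.1874] head -84.13 d [-0.     0.014  0.035] F [-0.1  0.6 -0.8] gap 0.0118 t 85.125 turn 0.00
```

Sleeve gripped (14 mm bar reads 11.8 mm). Raise the bail along its arc.

```bash
python3 -m crank '-.041 -.521 0 0;-.122 -.509 0 0;-.2 -.483 0 0;-.273 -.446 0 0;-.34 -.398 0 0;-.398 -.34 0 0;-.446 -.273 0 0;-.483 -.2 0 0;-.509 -.122 0 0;-.521 -.03 0 0;0 0 0 0;0 0 0 0'
python3 - <<'E'
from h import *
tgt(.538,-.1597,.2874,-84.15); w,c=snap('wrist','w20')
E
```

```text
t: 86.62
eef_pos: [0.5368, -0.1586, 0.2871]
ee_rot: [0.525, -0.474, 0.474, -0.525]
contact_force: [-2.4, -0.5, 5.6]
finger_gap: 0.0122
p [ 0.5368 -0.1586  0.2871] head -84.1 d [ 0.04  -0.009  0.038] F [-2.4 -0.5  5.6] gap 0.0122 t 86.625 turn 0.01
```

```bash
python3 -m crank '0 -.2 0 0;0 -.3 0 0;0 -.4 0 0;0 -.4 0 0;0 -.4 0 0;0 -.4 0 0;0 -.4 0 0;0 -.3 0 0;0 0 0 0;0 0 0 0'
python3 - <<'E'
from h import *
tgt(.440,-.3965,.35,7.7); w,c=snap('wrist','w21')
im,c=load('w17'); hsv=cv2.cvtColor(im,cv2.COLOR_RGB2HSV); H,S=hsv[...,0],hsv[...,1]; m=(H>18)&(H<32)&(S>120); m[:,:345]=0
p=np.argwhere(m); top=p[(p[:,1]>390)&(p[:,0]<200)]; bot=p[(p[:,1]>390)&(p[:,1]<425)&(p[:,0]>270)]; lef=p[(p[:,0]>200)&(p[:,0]<280)&(p[:,1]<380)]
for n,q in (('top',top),('bot',bot),('left',lef)):
    w=np.array([px(c,v,u,.025)[:2] for u,v in q]); print(n,len(q),w.mean(0).round(4), w.min(0).round(3),w.max(0).round(3))
E
```

```text
t: 87.92
eef_pos: [0.5364, -0.1585, 0.3706]
ee_rot: [0.525, -0.474, 0.473, -0.525]
contact_force: [-0.5, 0.3, -8.3]
finger_gap: 0.0124
p [ 0.5364 -0.1585  0.3706] head -84.12 d [ 7.561  0.686 -4.01 ] F [-0.5  0.3 -8.3] gap 0.0124 t 87.925 turn -15.30
top 804 [ 0.5181 -0.3693] [ 0.507 -0.439] [ 0.53  -0.304]
bot 4 [ 0.3648 -0.3858] [ 0.364 -0.387] [ 0.365 -0.384]
left 488 [ 0.445 -0.287] [ 0.397 -0.296] [ 0.483 -0.278]
```

```bash
python3 -m crank '0 0 0 -.3;0 0 0 -.6;0 0 0 -.9;0 0 0 -.9;0 0 0 -.9;0 0 0 -.9;0 0 0 -.9;0 0 0 -.9;0 0 0 -.9;0 0 0 -.9;0 0 0 -.9;0 0 0 -.9;0 0 0 -.9;0 0 0 -.9;0 0 0 -.9;0 0 0 -.9;0 0 0 -.9;0 0 0 -.6;0 0 0 -.3;0 0 0 0'
python3 -m crank '-.1 0 -.175 0;-.23 0 -.4 0;-.34 0 -.6 0;-.34 0 -.6 0;-.34 0 -.6 0;-.34 0 -.6 0;-.34 0 -.6 0;-.34 0 -.6 0;-.34 0 -.6 0;-.34 0 -.6 0;-.34 0 -.6 0;-.34 0 -.6 0;-.28 0 -.48 0;-.17 0 -.29 0;-.1 0 -.17 0;0 0 0 0;0 0 0 0;0 0 0 0'
python3 - <<'E'
from h import *
tgt(.4405,-.3955,.306,7.7); w,c=snap('wrist','w22'); s,c=snap('scene','s22')
cv2.imwrite('pics/f22.png',np.hstack([w[:300,60:450],cv2.resize(s[80:200,130:310],(410,300))])[:,:,::-1])
E
```

```text
t: 90.48
eef_pos: [0.5366, -0.1586, 0.3707]
ee_rot: [-0.705, -0.047, 0.047, 0.706]
contact_force: [-0.5, -0.5, -7.6]
finger_gap: 0.012
t: 92.72
eef_pos: [0.4397, -0.3988, 0.3709]
ee_rot: [-0.705, -0.048, 0.048, 0.706]
contact_force: [0.5, -0.1, -8.7]
finger_gap: 0.0122
p [ 0.4397 -0.3988  0.3709] head 7.71 d [0.041 2.164 0.105] F [ 0.5 -0.1 -8.7] gap 0.0122 t 92.725 turn 0.00
```

```bash
python3 -m crank '.02 .3 .05 0;.02 .4 .05 0;0 .4 0 0;0 .4 0 0;0 .3 0 0;0 .2 0 0;0 0 0 0;0 0 0 0'
python3 - <<'E'
from h import *
tgt(.4405,-.3955,.305,7.7)
E
```

```text
t: 93.82
eef_pos: [0.4404, -0.3962, 0.3113]
ee_rot: [0.706, 0.047, -0.047, -0.705]
contact_force: [-0.1, -0.2, -8.4]
finger_gap: 0.0119
p [ 0.4404 -0.3962  0.3113] head 7.67 d [0.006 0.209 0.023] F [-0.1 -0.2 -8.4] gap 0.0119 t 93.825 turn -0.00
```

```bash
python3 -m crank '0 .1 0 0;0 .07 0 0;0 .05 0 0;0 0 0 0'; python3 -m crank '0 .05 0 0;0 0 0 0;0 0 0 0'
python3 - <<'E'
from h import *
tgt(.4405,-.3955,.305,7.7)
w,c=snap('wrist','w23'); s,c=snap('scene','s23')
cv2.imwrite('pics/f23.png',np.hstack([w[:300,60:450],cv2.resize(s[80:200,130:310],(410,300))])[:,:,::-1])
E
```

```text
t: 94.32
eef_pos: [0.4406, -0.396, 0.3052]
ee_rot: [0.706, 0.048, -0.047, -0.705]
contact_force: [-0.4, 4.1, 3.2]
finger_gap: 0.012
t: 94.7
eef_pos: [0.4411, -0.396, 0.305]
ee_rot: [0.706, 0.048, -0.046, -0.705]
contact_force: [-1.2, 8.0, 13.7]
finger_gap: 0.0121
p [ 0.4411 -0.396   0.305 ] head 7.67 d [-0.017  0.001  0.018] F [-1.2  8.  13.7] gap 0.0121 t 94.7 turn -0.00
```

```bash
python3 -m crank '0 -.05 0 0;.521 .041 0 0;.509 .122 0 0;.483 .2 0 0;.446 .273 0 0;.398 .34 0 0;.34 .398 0 0;.273 .446 0 0;.2 .483 0 0;0 0 0 0'
python3 -m crank '0 0 0 0;0 0 0 0;0 0 0 0' .35; python3 -m crank '.3 -1 0 0;0 -1 0 0;0 -1 0 0;0 -1 0 0;0 -1 0 0;0 -1 0 0;0 0 -1 0;0 0 -1 0;0 0 -1 0;0 0 -.5 0;0 0 0 0;0 0 0 0'
python3 - <<'E'
from h import *
tgt(.4405,-.3955,.305,7.7)
w,c=snap('wrist','w24'); s,c2=snap('scene','s24'); t,c3=snap('top','t24')
cv2.imwrite('pics/f24.png',np.hstack([w[:300,60:450],cv2.resize(s[70:260,100:350],(395,300))])[:,:,::-1])
E
```

```text
t: 96.05
eef_pos: [0.5345, -0.3832, 0.2336]
ee_rot: [-0.705, -0.047, 0.048, 0.706]
contact_force: [1.1, 0.9, -0.3]
finger_gap: 0.0122
t: 96.42
eef_pos: [0.5343, -0.3836, 0.2357]
ee_rot: [0.706, 0.047, -0.047, -0.705]
contact_force: [-0.2, 0.8, 0.5]
finger_gap: 0.0297
t: 97.92
eef_pos: [0.5574, -0.4854, 0.4151]
ee_rot: [-0.705, -0.047, 0.048, 0.706]
contact_force: [0.0, 0.4, 0.3]
finger_gap: 0.0297
p [ 0.5574 -0.4854  0.4151] head 7.7 d [-3.458  3.674  3.487] F [0.  0.4 0.3] gap 0.0297 t 97.925 turn -0.00
```

View pics/f24.png

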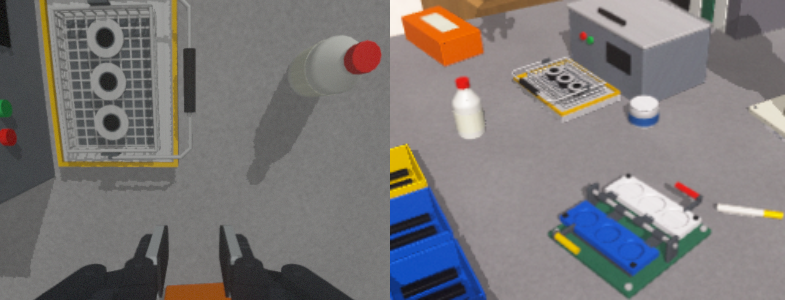

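```bash
python3 - <<'E'
from h import *
im,c=load('w24')
for u,v in [(165,38),(168,81),(171,122)]: print(px(c,u,v,.042).round(4))
s=bot.get_state(); print(s['t'],np.abs(s['qvel']).max(),s['contact_force']); bot.hand_in()
E
```

```text
[ 0.4346 -0.3472  0.042 ]
[ 0.4409 -0.3944  0.042 ]
[ 0.4473 -0.4424  0.042 ]
98.075 0.004190278139955001 [ 0.33046345 -0.42692351  0.54284978]
the job is handed in; nothing more can be done
```

The job is done and handed in at about 98 s of the 210 s allowed; `hand_in` reports no verdict.

**What I did:** All three nuts went hexagon up into leaf A. I closed B over them, swung the shut nest onto B's side and opened A again. The nuts, bearing face up in B, went into the basket in a line. I raised the bail, lifted the basket by it, turned it about 92° and set it down on the dip shelf. I then folded the bail partway to the side away from the tank, let it drop the rest and backed the arm off.

**Last checks:**
- **Basket:** The last pictures show it between the lips, and set-down contact came at the height expected for the shelf top. The middle nut, which I placed at the basket's centre, measures (0.441, -0.394), against a shelf centre of about (0.4405, -0.3955).
- **Nuts:** All three show their bright bearing faces and lie about 48 mm apart, as placed.
- **Nest and bystanders:** Both leaves are open and flat. The oil can, grease tin and marker look undisturbed. The last picture I viewed did not show the studs or ring gauge, so I did not recheck them at the end.
- **Arm:** Clear of everything, with contact force near zero.

**What disagreed along the way:**
- Closing leaf B drew a brief 46 N pull at the wrist, and seating one nut pressed about 36 N. Both are below the 120 N wrist limit.
- Two camera estimates of leaf B's bar differed by about 5 mm. I used the closer view, and the grasp centred well.

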